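Load and start the curing box with engraved glass blocks

ROBOT

A 6-joint arm with a two-finger parallel gripper is mounted at the origin on the work surface. World frame = base frame: x ahead of the robot, y to its left, z up, the work surface at z = 0. Lengths are in m, angles in degrees, forces in N, time in s.
With the tool pointing down it reaches from about 0.375 to 0.9 m from the base axis. Payload 3.1 kg.
Tool frame: the origin (TCP) lies at the very end of the fingers, on their centre line; the grasp point (between the pads) lies 19 mm behind it (bot.tcp_to_grasp is the distance from the TCP to the grasp point, in m); z points along the fingers, y is the line along which they close (so a half turn about z gives the same grasp; the last joint's range is limited). The gripper opens to 87 mm and grips with 3 to 60 N. Pads are 19 mm wide; open, the fingers measure 117 mm over their backs; the gripper's body (75 mm by 190 mm) begins 51 mm behind the grasp point.
Start: joints at [57.554, 30.224, 82.088, -0, 67.689, -10.227], TCP at [0.236, 0.579, 0.223] pointing down, gripper open.
Joint ranges: [-176.69, 176.69], [-43.24, 126.21], [12.49, 139.97], [-82, 262], [0, 151.66], [-163.58, 163.58]. Speed limits (degrees/s): [159.86, 159.86, 180, 180, 180, 180].

INTERFACE

Orientations are given as a 3x3 rotation matrix whose columns are the frame's x, y, z axes.
In Python, from rig import telemetry, capture, camera_info, job, bot gives the robot as it stands. The module is installed in compiled form; this text tells all that it offers.
- The arm moves only by the tool carry_out, never from a script. Its argument "deltas" is a list that holds one entry, the list of rows, each a list of 7 numbers: the shift along the tool's x, y, z scaled (see below), then the turn, a rotation vector about the tool's x, y, z scaled (see below), then the closure, from -1 (fully open) to 1 (shut). In form: [[[dx, dy, dz, ax, ay, az, claw], ...]]. A call has exactly 10 rows; each row is the pose to reach, as a shift and turn from the pose commanded when the call began, along the tool's axes at that moment, turning the shorter way round; what a row does not reach only later rows make up. The controller multiplies each number of a shift by 15 cm and each number of a turn by 360 degrees. A row lasts 1/12 s, in which the tool goes at most 41.7 mm and 7.16 degrees, less where a joint would pass 70% of its speed; a pose out of reach is approached as far as the arm can. A call with a number of a shift or a turn outside -1 to 1 is refused whole. A call with a gripper value outside its range is refused whole. The fingers move at their own pace and stop on an object; the grip force is fixed at half the most. Time passes only in rows, so rows that repeat a pose let the fingers close, or fill a call up. It gives the time, the measured TCP pose, the force, the opening and the grip force at its end, in the units of the state.
- telemetry.read_state(): the state, without advancing time (a new reading comes with each control period).
- capture(name): name is "scene" or "top" or "wrist"; returns the picture (384x512x3 uint8, red, green, blue); there is no depth.
- camera_info(name): a dict with "mtx" (3x3 intrinsics, pixels), "cam_to_world" (4x4, takes a point from camera to world coordinates); the wrist camera has in their place "T_tool_cam" (4x4, takes a point from camera to tool coordinates, whose origin is the TCP and whose axes are the flange's). Camera axes: x right, y down, z forward; pixel columns grow to the right and rows downward; lengths in m; the calibration is good to about 2 mm. A picture is of the moment at which its call begins: read the wrist's pose just before it. camera_info takes no time and is no camera call.
- job.hand_in(): hands the job in; it is judged then, once.
The state is a dict: "time_s": time; "joint_positions": joint angles; "qvel": joint speeds; "tau": joint torques, N m; "position": TCP position; "tcp_rot": TCP orientation; "force": force on the tool from outside, world axes, zero at the start; "moment": the same for the moment, N m; "opening": opening from 0.0 (shut) to 1.0 (fully open); "grasp_force": force on a finger pad.
Only numpy, scipy, OpenCV 4.12 (cv2) and the standard library are available. Lean on these libraries where they do the work, as an engineer would, in place of code of your own. Each camera call takes 0.05 s, during which the arm holds its last target. There are 200 camera calls.

TASK

The engraved glass blocks on the cardboard are ready for curing: stand every one of them upright in a slot of its own in the curing box's pulled-out rack, then slide the loaded rack in until it clicks fully home, push the amber door fully shut on its catch, and only then press the start button on top of the box all the way down and let go. Leave the tools and other things on the cardboard where they are.

Things in the scene. Friction and masses are not known exactly. Their poses are not given: they have to be found in the camera images.
- block1: engraved clear glass block, 32 thick (its x) x 55 wide (its y) x 54 high (z), 0.24 kg, smooth (friction about 0.4), standing free on a sheet of cardboard 3 thick; any way round will do; origin at the centre of its underside. It may be absent
- block2: engraved clear glass block, 32 thick (its x) x 55 wide (its y) x 54 high (z), 0.24 kg, smooth (friction about 0.4), standing free on a sheet of cardboard 3 thick; any way round will do; origin at the centre of its underside. It may be absent
- block3: engraved clear glass block, 32 thick (its x) x 55 wide (its y) x 54 high (z), 0.24 kg, smooth (friction about 0.4), standing free on a sheet of cardboard 3 thick; any way round will do; origin at the centre of its underside. It may be absent
- block4: engraved clear glass block, 32 thick (its x) x 55 wide (its y) x 54 high (z), 0.24 kg, smooth (friction about 0.4), standing free on a sheet of cardboard 3 thick; any way round will do; origin at the centre of its underside. It may be absent
- box: white curing box standing fixed on the table, 260 deep (x) x 200 wide (y) x 112 high; origin at the centre of its underside; its open front faces its -x, 130 in front of the origin; its y points to its left-hand side as seen looking in the +x direction, the side of the door's hinge
- slot1 (a point): centre of the floor of slot 1 of 4 (1 is nearest the rack's front plate, pitch 43.5) in the box's sliding aluminium rack. Each slot is a rectangular pocket 36 (x) x 59 (y) x 24 deep, so a block has 2 play each side and stands with its lower 24 in it; axes parallel to the box's; floor 16 and rim 40 above the table
- slot2 (a point): centre of the floor of slot 2 of 4 (1 is nearest the rack's front plate, pitch 43.5) in the box's sliding aluminium rack. Each slot is a rectangular pocket 36 (x) x 59 (y) x 24 deep, so a block has 2 play each side and stands with its lower 24 in it; axes parallel to the box's; floor 16 and rim 40 above the table
- slot3 (a point): centre of the floor of slot 3 of 4 (1 is nearest the rack's front plate, pitch 43.5) in the box's sliding aluminium rack. Each slot is a rectangular pocket 36 (x) x 59 (y) x 24 deep, so a block has 2 play each side and stands with its lower 24 in it; axes parallel to the box's; floor 16 and rim 40 above the table
- slot4 (a point): centre of the floor of slot 4 of 4 (1 is nearest the rack's front plate, pitch 43.5) in the box's sliding aluminium rack. Each slot is a rectangular pocket 36 (x) x 59 (y) x 24 deep, so a block has 2 play each side and stands with its lower 24 in it; axes parallel to the box's; floor 16 and rim 40 above the table
- rack (a joint): travel of the rack along the box's x: 0 = fully home in the box, grows to 0.203 m as it is pulled out. Slides with 1 to 3 N; a spring detent resists from about 20 mm to 9 mm before home (up to about 10 N), then draws the rack home
- rack_front (a point): middle of the outer face (facing the box's -x) of the rack's upright front plate, the place to push; 6 thick, 96 wide, its top edge 80 above the table, this point level with that edge. When home this face is flush with the box's front, and the box's roof begins right behind it, its top 112 above the table
- door (a joint): angle of the amber-windowed door: 0 = shut over the front of the box, grows to 2.0 rad as it swings open; stays where left (0.05 N m friction). A spring catch resists from about 0.13 to 0.05 rad before shut (up to about 15 N pushed at 130 from the hinge), then holds it shut
- door_hinge (a point): top of the door on its upright hinge line, at the door's outer face, 108 above the table; axes turn with the door (parallel to the box's when shut; opening turns them clockwise seen from above): -y runs along the door towards the free edge, -x is the outward normal of the outer face (the face to push)
- door_edge (a point): top of the door's free edge at the outer face, 200 from the hinge; the door is 12 thick and 100 high; a 14 deep upright pull stands on the outer face 10 from this edge, reaching 88 above the table
- start (a joint): start button on the box's roof: 0 = released, 0.005 m = fully pressed (4 N), springs back
- start_top (a point): centre of the top of the start button, a steel disc of diameter 24, 129 above the table, pressed downward
- engraver: green and black hand engraver with a red nose, 180 long, 38 thick, lying; bystander, to be left where it is; origin at the centre of its underside
- tape: roll of masking tape, 84 across, 19 high; bystander, to be left where it is; origin at the centre of its underside
- bits: flat black box of bits 85 x 55 x 20; bystander, to be left where it is; origin at the centre of its underside
- resin: small brown bottle, 36 across, 75 high; bystander, to be left where it is; origin at the centre of its underside
- loupe: small black loupe, 32 across, 30 high; bystander, to be left where it is; origin at the centre of its underside
There are look-alikes about, which are no part of the job. Leave any pink or red look-alike of the block2 alone.

How it is judged:
By the outcome, as a careful person would: the job done as asked, in the order asked, and still so for the second after the job is handed in, with the robot touching nothing.
Of block1, block2, block3, block4 only 3 to 4 are there at a start; the rules pass over those that are not, and their reading is None.
At some moment in a run one of block1, block2, block3, block4 may be knocked a few centimetres aside while the robot is not near it.
It also fails if it takes over 192 s, if anything falls off the work surface, if the arm or the gripper's body presses on something with over 40 N, if the wrist force passes 120 N, or if a joint passes its speed limit or range.

## Working session

There is one attempt and no reset: what is moved stays moved. The work goes in short steps, Python scripts to look and compute and a tool call to move; the robot and the scene stay as the last step left them, time stands still between calls to the robot, and variables do not carry over. Pictures are saved under pics/ and viewed, at most 14 in all, crops included, and the job is handed in when it is done.

Besides the shell and the picture viewer there is one more tool, called after ">>>" by a JSON object that holds its "method" and its "body", one argument or row to a line. carry_out: Moves the arm, as the interface text tells. Its arguments: {"type":"object","properties":{"deltas":{"type":"array","items":{"type":"array","items":{"type":"array","items":{"type":"number"}}}}},"required":["deltas"]}

```bash
mkdir -p pics; ls
python3 - <<'E'
from rig import telemetry, capture, camera_info, job, bot
import cv2,numpy as np
np.set_printoptions(precision=4,suppress=True)
s=telemetry.read_state();print(s['time_s'],s['position'],s['tcp_rot'],s['opening'],bot.tcp_to_grasp)
for n in ['scene','top','wrist']:
    im=capture(n)[:,:,::-1]; cv2.imwrite(f'pics/{n}0.png',im)
    cv2.imwrite(f'pics/{n}0b.png',cv2.resize(im,(800,600),interpolation=cv2.INTER_CUBIC))
    print(camera_info(n))
E
```

```text
pics
0.0 [0.2359 0.578  0.2216] [[-0.9258  0.3781 -0.0011]
 [ 0.3781  0.9258 -0.0018]
 [ 0.0004 -0.0021 -1.    ]] 1.0009191800790769 0.0187
{'mtx': array([[369.5743,   0.    , 260.8036],
       [  0.    , 369.5743, 188.5568],
       [  0.    ,   0.    ,   1.    ]]), 'cam_to_world': array([[-0.6423,  0.462 , -0.6116,  1.3115],
       [ 0.7665,  0.3812, -0.5169,  0.6542],
       [-0.0057, -0.8008, -0.599 ,  0.895 ],
       [ 0.    ,  0.    ,  0.    ,  1.    ]])}
{'mtx': array([[405.6334,   0.    , 252.4157],
       [  0.    , 405.6334, 185.8014],
       [  0.    ,   0.    ,   1.    ]]), 'cam_to_world': array([[ 0.0249, -0.9828,  0.1828,  0.271 ],
       [-0.9997, -0.0244,  0.0048, -0.029 ],
       [-0.0002, -0.1829, -0.9831,  1.2869],
       [ 0.    ,  0.    ,  0.    ,  1.    ]])}
{'mtx': array([[267.6334,   0.    , 256.7731],
       [  0.    , 267.6334, 198.28  ],
       [  0.    ,   0.    ,   1.    ]]), 'T_tool_cam': array([[ 0.0007, -0.9682, -0.2504,  0.068 ],
       [ 1.    ,  0.0006,  0.0003, -0.0006],
       [-0.0001, -0.2504,  0.9682, -0.1623],
       [ 0.    ,  0.    ,  0.    ,  1.    ]])}
```

View pics/top0b.png

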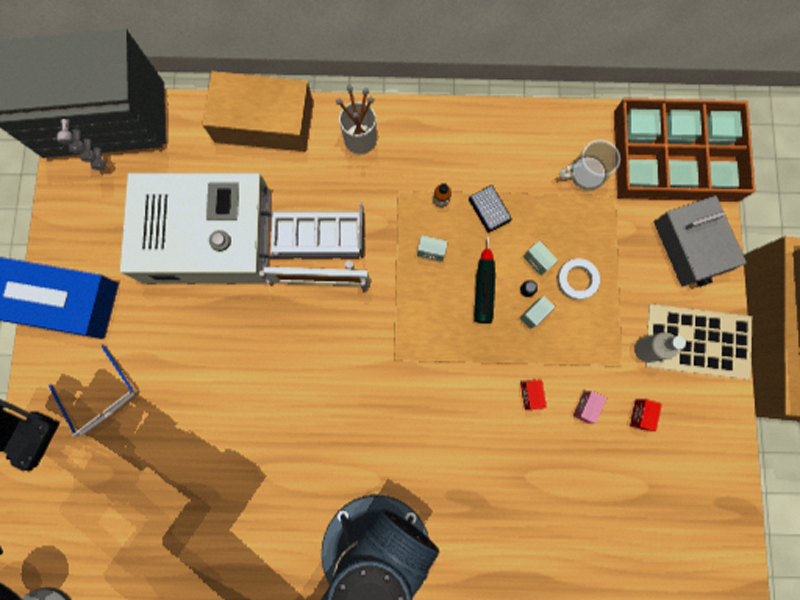

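View pics/scene0b.png

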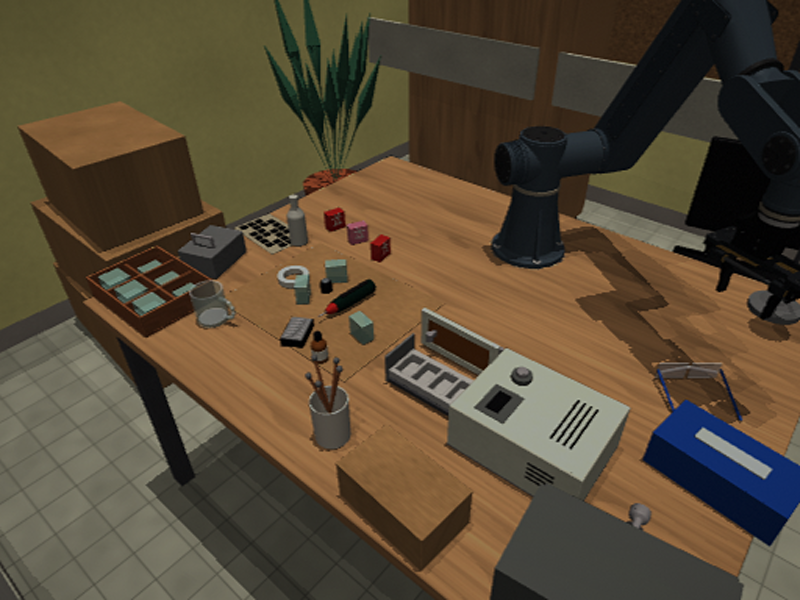

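The top view shows three clear blocks on the cardboard, at about (432,248), (540,257) and (538,312) in the 800 px view. The rack is pulled out and the door is open about 90°. The red and pink blocks and the tray of blocks are look-alikes. I'll enlarge the two areas that matter.

```bash
cat > h.py <<'E'
from rig import telemetry, capture, camera_info, job, bot
import cv2,numpy as np
np.set_printoptions(precision=4,suppress=True)
def w(name,uv,z,T=None):
    "pixels (512x384) -> world at height z"
    c=camera_info(name); T=c['cam_to_world'] if T is None else T
    uv=np.atleast_2d(np.asarray(uv,float)); z=np.broadcast_to(z,len(uv))
    d=np.c_[uv,np.ones(len(uv))]@np.linalg.inv(c['mtx']).T@T[:3,:3].T
    o=T[:3,3]; return o+d*((z-o[2])/d[:,2])[:,None]
def snap(name,fn=None,crop=None,k=4):
    s=telemetry.read_state(); im=capture(name)[:,:,::-1]
    if name=='wrist':
        T=np.eye(4);T[:3,:3]=s['tcp_rot'];T[:3,3]=s['position'];T=T@camera_info('wrist')['T_tool_cam']
    else: T=camera_info(name)['cam_to_world']
    if fn:
        if crop: im=im[crop[1]:crop[3],crop[0]:crop[2]]
        cv2.imwrite('pics/'+fn,cv2.resize(im,None,fx=k,fy=k,interpolation=cv2.INTER_CUBIC))
        np.save('pics/'+fn+'.npy',T)
    return im,T
def go(p,yaw=None,R=None):
    "scaled delta to world TCP p, tool down with tool-y along yaw(deg)"
    s=telemetry.read_state(); R0=s['tcp_rot'];
    d=R0.T@(np.array(p)-s['position'])/.15
    if R is None: 
        y=np.radians(yaw); yv=np.array([np.cos(y),np.sin(y),0])
        if yv@R0[:,1]<0: yv=-yv
        z=np.array([0,0,-1.]);R=np.c_[np.cross(yv,z),yv,z]
    a=cv2.Rodrigues(R0.T@R)[0].ravel()/(2*np.pi)
    print('delta',d.round(4),'turn',a.round(4),'rows',np.linalg.norm(d)*150/41.7,np.linalg.norm(a)*360/7.16)
E
python3 - <<'E'
import cv2
im=cv2.imread('pics/top0.png')
cv2.imwrite('pics/c1.png',cv2.resize(im[100:195,70:245],None,fx=4.5,fy=4.5,interpolation=cv2.INTER_CUBIC))
cv2.imwrite('pics/c2.png',cv2.resize(im[110:230,250:400],None,fx=5,fy=5,interpolation=cv2.INTER_CUBIC))
E
```

```text
(no output)
```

View pics/c1.png

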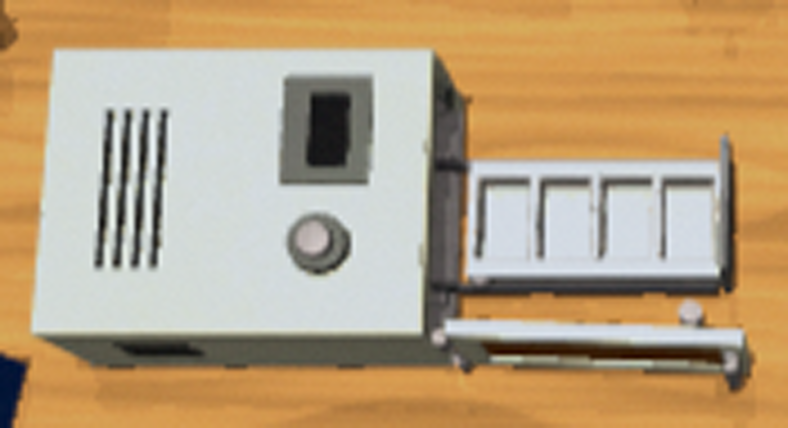

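View pics/c2.png

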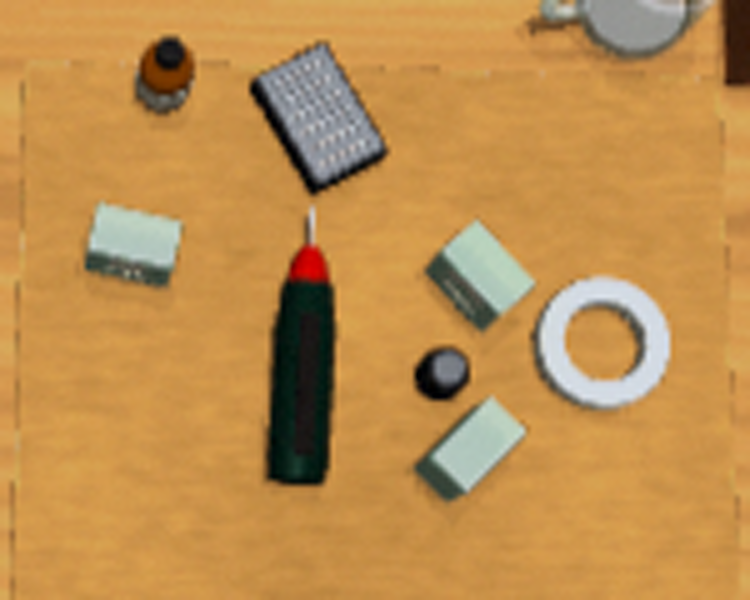

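Run:
```python
from h import *
c1=lambda p:np.array(p)/4.5+[70,100]-.39
c2=lambda p:np.array(p)/5+[250,110]-.4
r=w('top',c1([(53,50),(432,50),(422,333),(33,333)]),.112);print('roof',r[:,:2],[np.linalg.norm(r[i]-r[i-1]) for i in range(4)])
print('rack rim',w('top',c1([(470,160),(718,160),(718,276),(468,276)]),.04)[:,:2])
print('slot1',w('top',c1([(662,178),(716,178),(716,265),(662,265)]),.04)[:,:2])
print('slot4',w('top',c1([(480,178),(530,178),(530,262),(476,262)]),.04)[:,:2])
print('plate',w('top',c1([(724,135),(730,280)]),.08)[:,:2])
print('button',w('top',c1([(313,238)]),.129)[:,:2])
print('door top',w('top',c1([(440,340),(445,322),(745,330),(745,352)]),.108)[:,:2])
for n,p in dict(A=[(100,203),(182,220),(172,265),(90,246)],B=[(477,222),(535,283),(490,318),(440,260)],C=[(492,398),(527,432),(460,487),(428,455)]).items():
    q=w('top',c2(p),.057)[:,:2];print(n,q.mean(0),[np.linalg.norm(q[i]-q[i-1]) for i in range(4)],np.degrees(np.arctan2(*(q[1]-q[0])[::-1])))
for n,p,z in [('loupe',(448,368),.033),('tape',(602,340),.022),('bits',(318,112),.023),('eng',(303,390),.03),('nib',(312,210),.02),('resin',(168,52),.078)]: print(n,w('top',c2([p]),z)[0,:2])
```

```text
roof [[0.7095 0.5042]
 [0.7158 0.2473]
 [0.5196 0.2413]
 [0.5133 0.4974]] [np.float64(0.19629492701567533), np.float64(0.2570042080290232), np.float64(0.1962792647792287), np.float64(0.2561356812532904)]
rack rim [[0.6614 0.2319]
 [0.6658 0.0555]
 [0.581  0.0525]
 [0.5766 0.2282]]
slot1 [[0.6515 0.0948]
 [0.6525 0.0565]
 [0.5889 0.0542]
 [0.5879 0.0922]]
slot4 [[0.6483 0.224 ]
 [0.6492 0.1885]
 [0.5878 0.1852]
 [0.5869 0.2232]]
plate [[0.6712 0.0493]
 [0.5684 0.0417]]
button [[0.5779 0.3129]]
door top [[0.5161 0.23  ]
 [0.5283 0.2275]
 [0.5278 0.029 ]
 [0.513  0.0285]]
A [ 0.5954 -0.0969] [np.float64(0.028509388289924772), np.float64(0.052417063694221604), np.float64(0.02972070509264863), np.float64(0.05247431769577662)] -100.69683193332942
B [ 0.5769 -0.3149] [np.float64(0.03433673190648277), np.float64(0.052183549541291424), np.float64(0.03654126128989057), np.float64(0.04738712398717734)] -137.24830896725504
C [ 0.4681 -0.3077] [np.float64(0.05400594263283858), np.float64(0.029538854844270223), np.float64(0.054430389358171814), np.float64(0.027271920872726313)] -134.4334527474318
loupe [ 0.5193 -0.2958]
tape [ 0.542  -0.3964]
bits [ 0.6887 -0.2159]
eng [ 0.5035 -0.205 ]
nib [ 0.6236 -0.2123]
resin [ 0.7073 -0.1141]
```

Everything checks against the given sizes: box axis about 91.4°, slot pitch right, and blocks A, B and C located. Now I'll go over the rack for a close look.

>>> {"method": "carry_out", "body": {
  "deltas": [
    [[-1,-0.5,0,0,0,0.1844,-1],[-1,-0.5,0,0,0,0.1844,-1],[-1,-0.5,0,0,0,0.1844,-1],[-1,-0.5,0,0,0,0.1844,-1],[-1,-0.5,0,0,0,0.1844,-1],[-1,-0.5,0,0,0,0.1844,-1],[-1,-0.5,0,0,0,0.1844,-1],[-1,-0.5,0,0,0,0.1844,-1],[-1,-0.5,0,0,0,0.1844,-1],[-1,-0.5,0,0,0,0.1844,-1]]
  ]
}}

```text
time_s: 0.98
position: [0.3467, 0.4521, 0.2222]
tcp_rot: [[-0.019, 1.0, -0.001], [1.0, 0.019, -0.0], [-0.0, -0.001, -1.0]]
force: [-1.3, 0.3, 0.1]
opening: 0.998
grasp_force: 0.0
```

>>> {"method": "carry_out", "body": {
  "deltas": [
    [[-0.1,0.1,0,0,0,0,-1],[-1,0.9,0,0,0,0,-1],[-1,0.9,0,0,0,0,-1],[-1,0.9,0,0,0,0,-1],[-1,0.9,0,0,0,0,-1],[-1,0.9,0,0,0,0,-1],[-1,0.9,0,0,0,0,-1],[-1,0.9,0,0,0,0,-1],[-1,0.9,0,0,0,0,-1],[-1,0.9,0,0,0,0,-1]]
  ]
}}

```text
time_s: 1.82
position: [0.484, 0.3069, 0.2224]
tcp_rot: [[-0.026, 1.0, -0.001], [1.0, 0.026, 0.0], [0.0, -0.001, -1.0]]
force: [0.1, 0.6, -0.4]
opening: 1.004
grasp_force: 0.0
```

>>> {"method": "carry_out", "body": {
  "deltas": [
    [[-1,0.9,0.1,0,0,0,-1],[-1,0.9,0.1,0,0,0,-1],[-1,0.9,0.1,0,0,0,-1],[-1,0.9,0.1,0,0,0,-1],[-1,0.9,0.1,0,0,0,-1],[-1,0.9,0.1,0,0,0,-1],[-1,0.9,0.1,0,0,0,-1],[-1,0.9,0.1,0,0,0,-1],[-1,0.9,0.1,0,0,0,-1],[-1,0.9,0.1,0,0,0,-1]]
  ]
}}

```text
time_s: 2.65
position: [0.6227, 0.161, 0.2077]
tcp_rot: [[-0.027, 1.0, -0.001], [1.0, 0.027, 0.0], [0.0, -0.001, -1.0]]
force: [0.1, -0.9, -0.6]
opening: 0.998
grasp_force: 0.0
```

Run:
```python
from h import *
s=telemetry.read_state();print(s['time_s'],s['position'],s['tcp_rot'])
im,T=snap('wrist','r1.png',k=1.5625);cv2.imwrite('pics/r1raw.png',im)
go([.595,-.05,.17],79)
```

```text
2.65 [0.6227 0.161  0.2077] [[-0.0271  0.9996 -0.0006]
 [ 0.9996  0.0271  0.0002]
 [ 0.0002 -0.0006 -1.    ]]
delta [-1.3999 -0.2237  0.2521] turn [-0.     -0.0001 -0.2152] rows 5.179347549231452 10.818525900108085
```

View pics/r1.png

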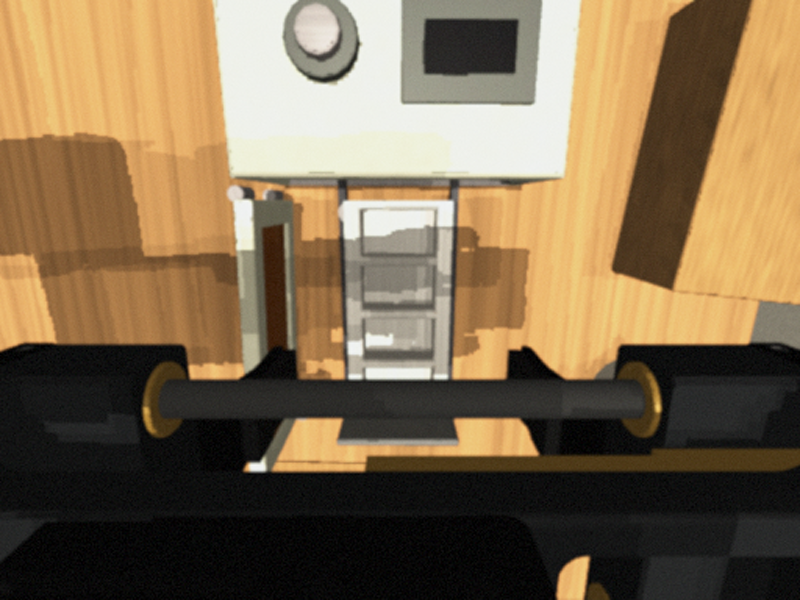

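The wrist view shows slots 4 (≈398,232), 3 (≈398,285) and 2 (≈398,338). Slot 1 and the front plate are partly hidden by the gripper. I'll enlarge this.

Run:
```python
import cv2
im=cv2.imread('pics/r1raw.png')
cv2.imwrite('pics/c3.png',cv2.resize(im[105:250,140:300],None,fx=5,fy=4.13,interpolation=cv2.INTER_CUBIC)[:600])
```

```text
(no output)
```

View pics/c3.png

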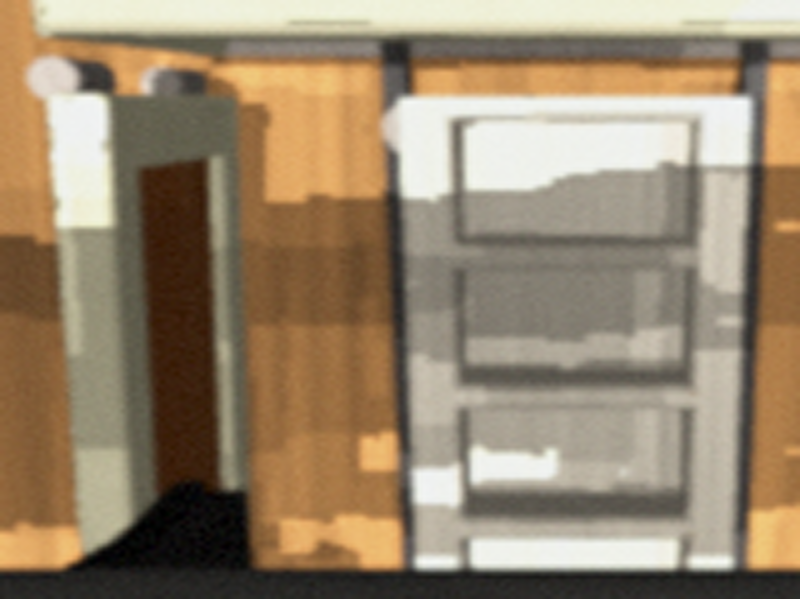

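Run:
```python
from h import *
T=np.load('pics/r1.png.npy')
c=lambda p:(np.array(p,float)+.5)/[5,4.13]+[140,105]-.5
for n,(l,r,t,b) in {4:(452,698,117,245),3:(456,695,265,388),2:(461,691,405,517),1:(466,686,538,538)}.items():
    q=w('wrist',c([(l,(t+b)/2),(r,(t+b)/2),((l+r)/2,t),((l+r)/2,b)]),.04,T)[:,:2]
    print(n,q[0],q[1],'width',np.linalg.norm(q[0]-q[1]),'y',q[2],q[3],(q[2]+q[3])/2)
b=w('wrist',[[317/1.5625,27/1.5625]],.129,T);print('button',b)
print('roof front edge',w('wrist',[[231/1.5625,178/1.5625],[565/1.5625,178/1.5625]],.112,T))
print('rail top',w('wrist',c([(398,97),(752,97)]),.04,T), 'plate', w('wrist',[[341/1.5625,440/1.5625],[457/1.5625,440/1.5625]],.08,T))
print('door inner/outer top near hinge',w('wrist',c([(48,97),(112,97),(62,290)]),.108,T))
```

```text
4 [0.5888 0.205 ] [0.6485 0.2066] width 0.059784990299586664 y [0.6182 0.2241] [0.6191 0.187 ] [0.6186 0.2055]
3 [0.5899 0.1614] [0.6499 0.1631] width 0.060027108128185715 y [0.6194 0.181 ] [0.6204 0.1429] [0.6199 0.162 ]
2 [0.5913 0.1184] [0.6509 0.1201] width 0.059610283859800585 y [0.6207 0.1375] [0.6216 0.1006] [0.6211 0.119 ]
1 [0.5928 0.0926] [0.6508 0.0942] width 0.05807969795361744 y [0.6218 0.0934] [0.6218 0.0934] [0.6218 0.0934]
button [[0.5756 0.3131 0.129 ]]
roof front edge [[0.52   0.2393 0.112 ]
 [0.7168 0.2448 0.112 ]]
rail top [[0.5758 0.2285 0.04  ]
 [0.6602 0.2309 0.04  ]] plate [[0.5788 0.0477 0.08  ]
 [0.6691 0.0502 0.08  ]]
door inner/outer top near hinge [[0.5188 0.2267 0.108 ]
 [0.5309 0.227  0.108 ]
 [0.5183 0.1819 0.108 ]]
```

The rack is measured precisely: pitch 43.5 mm, slots 3/2/1 at (0.620,0.162), (0.621,0.1185), (0.622,0.075), axis 91.6°. Now I'll look at block A.

>>> {"method": "carry_out", "body": {
  "deltas": [
    [[-1,0,0,0,0,-0.1,-1],[-1,0,0,0,0,-0.1,-1],[-1,0,0,0,0,-0.1,-1],[-1,0,0,0,0,-0.1,-1],[-1,0,0,0,0,-0.1,-1],[-1,0,0,0,0,-0.1,-1],[-1,0,0,0,0,-0.1,-1],[-1,0,0,0,0,-0.1,-1],[-1,0,0,0,0,-0.1,-1],[-1,0,0,0,0,-0.1,-1]]
  ]
}}

```text
time_s: 3.53
position: [0.6276, 0.0105, 0.2076]
tcp_rot: [[-0.608, 0.794, -0.0], [0.794, 0.608, 0.0], [0.0, 0.0, -1.0]]
force: [-0.6, 0.4, 0.2]
opening: 0.998
grasp_force: 0.0
```

>>> {"method": "carry_out", "body": {
  "deltas": [
    [[-0.595,-0.473,0.25,0,0,-0.1152,-1],[-0.595,-0.473,0.25,0,0,-0.1152,-1],[-0.595,-0.473,0.25,0,0,-0.1152,-1],[-0.595,-0.473,0.25,0,0,-0.1152,-1],[-0.595,-0.473,0.25,0,0,-0.1152,-1],[-0.595,-0.473,0.25,0,0,-0.1152,-1],[-0.595,-0.473,0.25,0,0,-0.1152,-1],[-0.595,-0.473,0.25,0,0,-0.1152,-1],[-0.595,-0.473,0.25,0,0,-0.1152,-1],[-0.595,-0.473,0.25,0,0,-0.1152,-1]]
  ]
}}

```text
time_s: 4.37
position: [0.6256, -0.1043, 0.1701]
tcp_rot: [[-0.981, 0.194, 0.0], [0.194, 0.981, -0.0], [-0.0, -0.0, -1.0]]
force: [-0.3, -0.0, -0.6]
opening: 1.001
grasp_force: 0.0
```

Run:
```python
from h import *
s=telemetry.read_state();print(s['time_s'],s['position'],s['tcp_rot'])
im,T=snap('wrist','a1.png',crop=(156,90,356,240),k=4)
```

```text
4.3667 [ 0.6256 -0.1043  0.1701] [[-0.981   0.194   0.0002]
 [ 0.194   0.981  -0.0001]
 [-0.0002 -0.     -1.    ]]
```

View pics/a1.png

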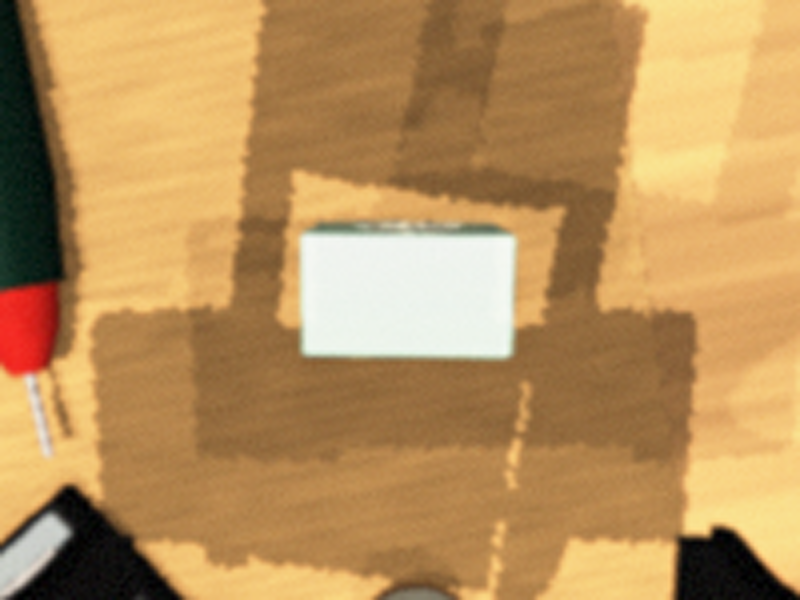

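Block A's top face is clear: corners (301,234), (515,236), (513,357), (302,355) in the crop. I'll add a small detector to reuse on the other blocks.

```bash
cat >> h.py <<'E'
def block(im,T,near=None):
    "pale top faces: world centre, long-axis yaw, size"
    b,g,r=[im[:,:,i].astype(int) for i in range(3)]
    m=((g>=r-2)&(b>r-25)&(g>150)).astype(np.uint8)
    for c in cv2.findContours(m,cv2.RETR_EXTERNAL,cv2.CHAIN_APPROX_NONE)[0]:
        if cv2.contourArea(c)<300: continue
        q=w('wrist',c[:,0],.057,T)[:,:2]
        (x,y),(a,h),t=cv2.minAreaRect((q*1000).astype(np.float32))
        if a<h: t+=90
        print('blk',round(x/1000,4),round(y/1000,4),'yaw',round((t+90)%180-90,2),'size',round(max(a,h),1),round(min(a,h),1))
E
python3 - <<'E'
from h import *
im,T=snap('wrist'); block(im,T)
q=w('wrist',(np.array([(301,234),(515,236),(513,357),(302,355)])+.5)/4+[156,90]-.5,.057,T)[:,:2]
print(q.mean(0),np.linalg.norm(q-np.roll(q,1,0),axis=1),np.degrees(np.arctan2(*(q[1]-q[0])[::-1])))
c=q.mean(0)
d=q[0]-q[1]; 
go([c[0],c[1],.033],np.degrees(np.arctan2(d[1],d[0])))
E
```

```text
blk 0.5917 -0.0971 yaw 77.61 size 53.2 33.1
blk 0.5619 -0.3218 yaw 64.68 size 82.9 71.2
blk 0.6159 0.1087 yaw -88.28 size 97.4 79.3
blk 0.4663 -0.3091 yaw -44.54 size 54.3 32.1
blk 0.5138 0.1048 yaw 89.42 size 97.1 12.9
[ 0.5927 -0.0976] [0.0311 0.0543 0.0311 0.055 ] 78.34746803494
delta [0.2243 0.0027 0.9145] turn [-0.      0.      0.0014] rows 3.3870947405199905 0.06875612391903978
```

>>> {"method": "carry_out", "body": {
  "deltas": [
    [[0.224,0.003,0,0,0,0.0014,-1],[0.224,0.003,0.1,0,0,0.0014,-1],[0.224,0.003,0.4,0,0,0.0014,-1],[0.224,0.003,0.65,0,0,0.0014,-1],[0.224,0.003,0.8,0,0,0.0014,-1],[0.224,0.003,0.9145,0,0,0.0014,-1],[0.224,0.003,0.9145,0,0,0.0014,-1],[0.224,0.003,0.9145,0,0,0.0014,1],[0.224,0.003,0.9145,0,0,0.0014,1],[0.224,0.003,0.9145,0,0,0.0014,1]]
  ]
}}

```text
time_s: 5.3
position: [0.594, -0.0983, 0.0346]
tcp_rot: [[-0.979, 0.202, 0.003], [0.202, 0.979, -0.001], [-0.003, -0.001, -1.0]]
force: [-0.6, -0.1, -0.4]
opening: 0.858
grasp_force: 0.0
```

>>> {"method": "carry_out", "body": {
  "deltas": [
    [[0,0,0,0,0,0,1],[0,0,0,0,0,0,1],[0,0,0,0,0,0,1],[0,0,-0.1,0,0,0,1],[0,0,-0.25,0,0,0,1],[0,0,-0.45,0,0,0,1],[0,0,-0.7,0,0,0,1],[0,0,-0.7,0,0,0,1],[0,0,-0.7,0,0,0,1],[0,0,-0.7,0,0,0,1]]
  ]
}}

```text
time_s: 6.13
position: [0.5917, -0.0976, 0.1374]
tcp_rot: [[-0.979, 0.202, -0.001], [0.202, 0.979, 0.001], [0.002, 0.0, -1.0]]
force: [-0.4, 0.3, -2.9]
opening: 0.623
grasp_force: 30.0
```

Run:
```python
from h import *
s=telemetry.read_state();print(s['time_s'],s['position'],s['opening'],s['grasp_force'],s['force'])
go([.6199,.162,.16],1.6)
```

```text
6.1333 [ 0.5917 -0.0976  0.1374] 0.6230751890673718 29.999880781397223 [-0.3619  0.2889 -2.9063]
delta [ 0.1652  1.7329 -0.1499] turn [-0.0001 -0.0002  0.2132] rows 6.284872787849234 10.721090728503485
```

>>> {"method": "carry_out", "body": {
  "deltas": [
    [[0.08,0.3,-0.15,0,0,0.107,1],[0.08,0.9,-0.15,0,0,0.107,1],[0.08,0.9,-0.15,0,0,0.107,1],[0.08,0.9,-0.15,0,0,0.107,1],[0.08,0.9,-0.15,0,0,0.107,1],[0.08,0.9,-0.15,0,0,0.107,1],[0.08,0.9,-0.15,0,0,0.107,1],[0.08,0.9,-0.15,0,0,0.107,1],[0.08,0.9,-0.15,0,0,0.107,1],[0.08,0.9,-0.15,0,0,0.107,1]]
  ]
}}

```text
time_s: 6.97
position: [0.6076, 0.0363, 0.1595]
tcp_rot: [[-0.641, 0.768, -0.002], [0.768, 0.641, 0.0], [0.001, -0.001, -1.0]]
force: [-1.2, -0.3, -2.3]
opening: 0.628
grasp_force: 30.0
```

Run:
```python
from h import *
go([.6199,.162,.16],1.6)
```

```text
delta [ 0.5906  0.5999 -0.0031] turn [-0.0002 -0.0001  0.1063] rows 3.0281643515162995 5.343806039413983
```

>>> {"method": "carry_out", "body": {
  "deltas": [
    [[0.59,0.6,0,0,0,0.1063,1],[0.59,0.6,0,0,0,0.1063,1],[0.59,0.6,0,0,0,0.1063,1],[0.59,0.6,0,0,0,0.1063,1],[0.59,0.6,0,0,0,0.1063,1],[0.59,0.6,0,0,0,0.1063,1],[0.59,0.6,0,0,0,0.1063,1],[0.59,0.6,0,0,0,0.1063,1],[0.59,0.6,0,0,0,0.1063,1],[0.59,0.6,0,0,0,0.1063,1]]
  ]
}}

```text
time_s: 7.8
position: [0.6205, 0.1618, 0.1603]
tcp_rot: [[-0.028, 1.0, -0.0], [1.0, 0.028, -0.0], [-0.0, -0.0, -1.0]]
force: [-0.6, -0.3, -1.9]
opening: 0.629
grasp_force: 30.0
```

Run:
```python
from h import *
s=telemetry.read_state();print(s['position'],s['force'])
go([.6199,.162,.083],1.6)
im,T=snap('wrist','p1.png',crop=(156,60,356,210),k=4)
```

```text
[0.6205 0.1618 0.1603] [-0.5555 -0.3147 -1.9101]
delta [ 0.0015 -0.0042  0.5155] turn [-0.  0. -0.] rows 1.854277365115307 0.0015986423604655087
```

View pics/p1.png

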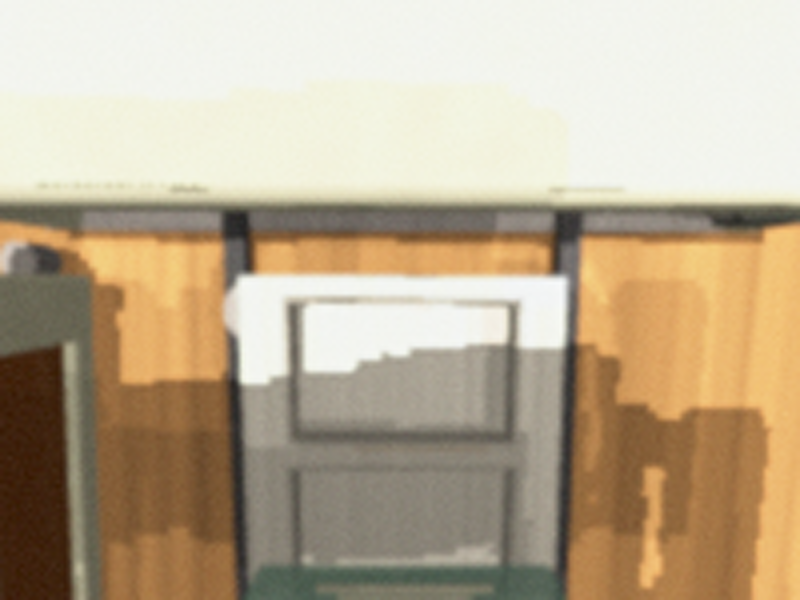

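The held block is aligned with slot 3: the block's green side spans x 252–558 and the slot is centred at x≈402. Now I'll lower it partway and check the force.

>>> {"method": "carry_out", "body": {
  "deltas": [
    [[0.0015,-0.004,0.25,0,0,0,1],[0.0015,-0.004,0.48,0,0,0,1],[0.0015,-0.004,0.54,0,0,0,1],[0.0015,-0.004,0.57,0,0,0,1],[0.0015,-0.004,0.59,0,0,0,1],[0.0015,-0.004,0.61,0,0,0,1],[0.0015,-0.004,0.63,0,0,0,1],[0.0015,-0.004,0.65,0,0,0,1],[0.0015,-0.004,0.655,0,0,0,1],[0.0015,-0.004,0.655,0,0,0,1]]
  ]
}}

```text
time_s: 8.68
position: [0.6202, 0.1626, 0.0626]
tcp_rot: [[-0.028, 1.0, 0.001], [1.0, 0.028, 0.0], [0.0, 0.001, -1.0]]
force: [0.2, -0.1, -2.7]
opening: 0.627
grasp_force: 30.0
```

>>> {"method": "carry_out", "body": {
  "deltas": [
    [[0,0,0.03,0,0,0,1],[0,0,0.06,0,0,0,1],[0,0,0.085,0,0,0,1],[0,0,0.104,0,0,0,1],[0,0,0.104,0,0,0,1],[0,0,0.104,0,0,0,-0.7],[0,0,0.104,0,0,0,-0.7],[0,0,0.104,0,0,0,-0.7],[0,0,0.104,0,0,0,-0.7],[0,0,0.104,0,0,0,-0.7]]
  ]
}}

```text
time_s: 9.52
position: [0.62, 0.1625, 0.0465]
tcp_rot: [[-0.027, 1.0, 0.0], [1.0, 0.027, 0.0], [0.0, 0.0, -1.0]]
force: [-0.7, 0.0, 0.1]
opening: 0.835
grasp_force: 0.0
```

>>> {"method": "carry_out", "body": {
  "deltas": [
    [[0,0,-0.3,0,0,0,-1],[0,0,-0.6,0,0,0,-1],[-0.3,0,-0.8,0,0,0,-1],[-1,0,-0.8,0,0,0.125,-1],[-1,0,-0.8,0,0,0.125,-1],[-1,0,-0.8,0,0,0.125,-1],[-1,0,-0.8,0,0,0.125,-1],[-1,0,-0.8,0,0,0.125,-1],[-1,0,-0.8,0,0,0.125,-1],[-1,0,-0.8,0,0,0.125,-1]]
  ]
}}

```text
time_s: 10.35
position: [0.624, 0.012, 0.1665]
tcp_rot: [[0.692, 0.722, 0.0], [0.722, -0.692, 0.0], [0.0, -0.0, -1.0]]
force: [-0.5, -0.7, -0.4]
opening: 0.999
grasp_force: 0.0
```

Run:
```python
from h import *
s=telemetry.read_state();print(s['time_s'],s['position'],s['opening'],s['force'])
y=np.radians(-44.5); tx=np.array([-np.sin(y),np.cos(y)])
p=np.array([.4665,-.309])-.03*tx; print(p)
go([*p,.17],-44.5)
```

```text
10.35 [0.624  0.012  0.1665] 0.9988618665899268 [-0.4692 -0.6634 -0.4407]
[ 0.4455 -0.3304]
delta [-2.4718  0.7192 -0.0235] turn [-0.    -0.     0.002] rows 9.260269672143904 0.10290623703860213
```

Block A is released in slot 3. Next is block C.

>>> {"method": "carry_out", "body": {
  "deltas": [
    [[-0.9,0.26,0,0,0,0,-1],[-0.9,0.26,0,0,0,0,-1],[-0.9,0.26,0,0,0,0,-1],[-0.9,0.26,0,0,0,0,-1],[-0.9,0.26,0,0,0,0,-1],[-0.9,0.26,0,0,0,0,-1],[-0.9,0.26,0,0,0,0,-1],[-0.9,0.26,0,0,0,0,-1],[-0.9,0.26,0,0,0,0,-1],[-0.9,0.26,0,0,0,0,-1]]
  ]
}}

```text
time_s: 11.18
position: [0.56, -0.1112, 0.1665]
tcp_rot: [[0.686, 0.728, 0.0], [0.728, -0.686, 0.0], [0.0, 0.0, -1.0]]
force: [-0.3, 0.1, 0.3]
opening: 0.999
grasp_force: 0.0
```

>>> {"method": "carry_out", "body": {
  "deltas": [
    [[-0.9,0.26,0,0,0,0,-1],[-0.9,0.26,0,0,0,0,-1],[-0.9,0.26,0,0,0,0,-1],[-0.9,0.26,0,0,0,0,-1],[-0.9,0.26,0,0,0,0,-1],[-0.9,0.26,0,0,0,0,-1],[-0.9,0.26,0,0,0,0,-1],[-0.9,0.26,0,0,0,0,-1],[-0.9,0.26,0,0,0,0,-1],[-0.9,0.26,0,0,0,0,-1]]
  ]
}}

```text
time_s: 12.02
position: [0.4956, -0.236, 0.1665]
tcp_rot: [[0.686, 0.728, -0.0], [0.728, -0.686, 0.0], [0.0, -0.0, -1.0]]
force: [0.8, -0.2, -0.4]
opening: 1.002
grasp_force: 0.0
```

>>> {"method": "carry_out", "body": {
  "deltas": [
    [[-0.672,0.2,0,0,0,0.002,-1],[-0.672,0.2,0,0,0,0.002,-1],[-0.672,0.2,0,0,0,0.002,-1],[-0.672,0.2,0,0,0,0.002,-1],[-0.672,0.2,0,0,0,0.002,-1],[-0.672,0.2,0,0,0,0.002,-1],[-0.672,0.2,0,0,0,0.002,-1],[-0.672,0.2,0,0,0,0.002,-1],[-0.672,0.2,0,0,0,0.002,-1],[-0.672,0.2,0,0,0,0.002,-1]]
  ]
}}

```text
time_s: 12.85
position: [0.448, -0.3301, 0.1666]
tcp_rot: [[0.696, 0.719, -0.0], [0.719, -0.696, 0.0], [0.0, -0.0, -1.0]]
force: [-0.1, 0.6, 0.2]
opening: 0.997
grasp_force: 0.0
```

Run:
```python
from h import *
s=telemetry.read_state();print(s['time_s'],s['position'],s['force'])
im,T=snap('wrist','b1.png',crop=(126,60,386,250),k=3); im,_=snap('wrist');block(im,T)
```

```text
12.85 [ 0.448  -0.3301  0.1666] [-0.1352  0.6419  0.1824]
blk 0.4664 -0.3097 yaw -44.04 size 54.7 31.8
blk 0.5445 -0.3895 yaw 65.47 size 73.1 51.7
blk 0.5773 -0.3175 yaw 42.61 size 54.2 31.3
```

View pics/b1.png

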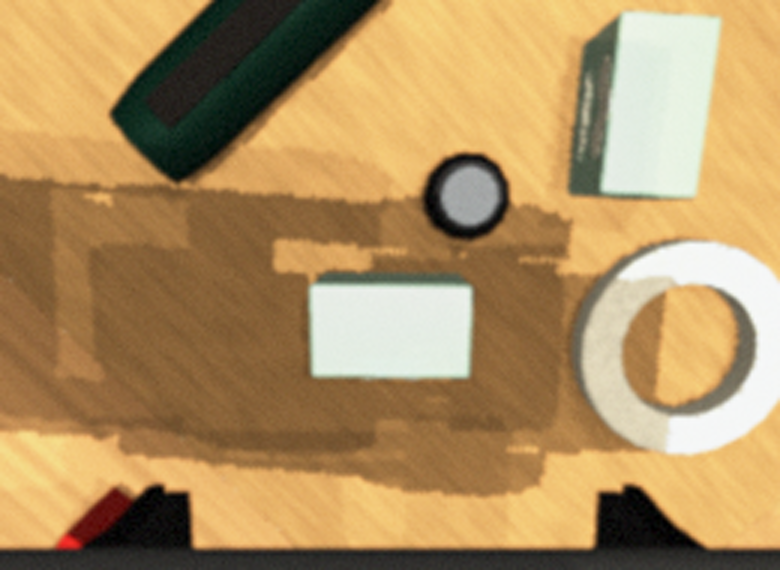

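Block C's face spans (310,283)–(471,378) in the crop, with the loupe and tape clear of the fingers. Block B is also seen undisturbed at (0.577,-0.3175).

Run:
```python
from h import *
T=np.load('pics/b1.png.npy')
q=w('wrist',(np.array([(310,283),(471,284),(471,378),(311,378)])+.5)/3+[126,60]-.5,.057,T)[:,:2];print(q.mean(0))
go([.4664,-.3097,.033],-44.0)
```

```text
[ 0.4664 -0.3103]
delta [ 0.1858 -0.0076  0.8903] turn [-0.      0.     -0.0003] rows 3.2717076049230016 0.013725889996086687
```

>>> {"method": "carry_out", "body": {
  "deltas": [
    [[0.184,-0.006,0,0,0,0,-1],[0.184,-0.006,0.1,0,0,0,-1],[0.184,-0.006,0.4,0,0,0,-1],[0.184,-0.006,0.65,0,0,0,-1],[0.184,-0.006,0.8,0,0,0,-1],[0.184,-0.006,0.89,0,0,0,-1],[0.184,-0.006,0.89,0,0,0,-1],[0.184,-0.006,0.89,0,0,0,-1],[0.184,-0.006,0.89,0,0,0,1],[0.184,-0.006,0.89,0,0,0,1]]
  ]
}}

```text
time_s: 13.78
position: [0.4671, -0.3114, 0.0345]
tcp_rot: [[0.696, 0.718, 0.002], [0.718, -0.696, -0.002], [-0.0, 0.003, -1.0]]
force: [1.1, 0.1, 0.2]
opening: 0.921
grasp_force: 0.0
```

>>> {"method": "carry_out", "body": {
  "deltas": [
    [[0,0,0,0,0,0,1],[0,0,0,0,0,0,1],[0,0,0,0,0,0,1],[0,0,0,0,0,0,1],[0,0,-0.1,0,0,0,1],[0,0,-0.3,0,0,0,1],[0,0,-0.55,0,0,0,1],[0,0,-0.85,0,0,0,1],[0,0,-0.85,0,0,0,1],[0,0,-0.85,0,0,0,1]]
  ]
}}

```text
time_s: 14.62
position: [0.4675, -0.3118, 0.1633]
tcp_rot: [[0.696, 0.718, 0.005], [0.718, -0.696, -0.005], [-0.0, 0.007, -1.0]]
force: [-1.0, 0.0, -3.5]
opening: 0.628
grasp_force: 30.0
```

Run:
```python
from h import *
s=telemetry.read_state();print(s['time_s'],s['position'],s['opening'],s['grasp_force'])
go([.6211,.1185,.16],1.6)
```

```text
14.6167 [ 0.4675 -0.3118  0.1633] 0.6277142562808002 29.995549460873008
delta [ 2.7717 -1.2628  0.0131] turn [ 0.001   0.0004 -0.127 ] rows 10.956470926302668 6.387815317887526
```

>>> {"method": "carry_out", "body": {
  "deltas": [
    [[0.4,-0.2,0,0,0,0,1],[0.92,-0.42,0,0,0,0,1],[0.92,-0.42,0,0,0,0,1],[0.92,-0.42,0,0,0,0,1],[0.92,-0.42,0,0,0,0,1],[0.92,-0.42,0,0,0,0,1],[0.92,-0.42,0,0,0,0,1],[0.92,-0.42,0,0,0,0,1],[0.92,-0.42,0,0,0,0,1],[0.92,-0.42,0,0,0,0,1]]
  ]
}}

```text
time_s: 15.45
position: [0.5167, -0.1687, 0.1602]
tcp_rot: [[0.698, 0.716, -0.0], [0.716, -0.698, 0.0], [-0.0, -0.0, -1.0]]
force: [-0.1, 0.0, -2.0]
opening: 0.629
grasp_force: 30.0
```

>>> {"method": "carry_out", "body": {
  "deltas": [
    [[0.4,-0.2,0,0,0,0,1],[0.92,-0.42,0,0,0,0,1],[0.92,-0.42,0,0,0,0,1],[0.92,-0.42,0,0,0,0,1],[0.92,-0.42,0,0,0,0,1],[0.92,-0.42,0,0,0,0,1],[0.92,-0.42,0,0,0,0,1],[0.92,-0.42,0,0,0,0,1],[0.92,-0.42,0,0,0,0,1],[0.92,-0.42,0,0,0,0,1]]
  ]
}}

```text
time_s: 16.28
position: [0.5677, -0.026, 0.1605]
tcp_rot: [[0.698, 0.716, -0.0], [0.716, -0.698, -0.0], [-0.0, -0.0, -1.0]]
force: [-0.1, -0.2, -1.7]
opening: 0.629
grasp_force: 30.0
```

>>> {"method": "carry_out", "body": {
  "deltas": [
    [[0.4,-0.2,0,0,0,-0.03,1],[0.93,-0.423,0,0,0,-0.127,1],[0.93,-0.423,0,0,0,-0.127,1],[0.93,-0.423,0,0,0,-0.127,1],[0.93,-0.423,0,0,0,-0.127,1],[0.93,-0.423,0,0,0,-0.127,1],[0.93,-0.423,0,0,0,-0.127,1],[0.93,-0.423,0,0,0,-0.127,1],[0.93,-0.423,0,0,0,-0.127,1],[0.93,-0.423,0,0,0,-0.127,1]]
  ]
}}

```text
time_s: 17.12
position: [0.6196, 0.1189, 0.1605]
tcp_rot: [[-0.025, 1.0, -0.0], [1.0, 0.025, -0.0], [-0.0, -0.0, -1.0]]
force: [-0.3, 0.3, -2.0]
opening: 0.628
grasp_force: 30.0
```

Run:
```python
from h import *
s=telemetry.read_state();print(s['time_s'],s['position'],s['opening'],s['grasp_force'])
go([.6211,.1185,.062],1.6)
```

```text
17.1167 [0.6196 0.1189 0.1605] 0.6281139575521248 29.995633950456977
delta [-0.0032  0.0098  0.6568] turn [-0.      0.     -0.0004] rows 2.36305505407996 0.02107993713902058
```

>>> {"method": "carry_out", "body": {
  "deltas": [
    [[-0.006,0.01,0.25,0,0,0,1],[-0.006,0.01,0.48,0,0,0,1],[-0.006,0.01,0.54,0,0,0,1],[-0.006,0.01,0.57,0,0,0,1],[-0.006,0.01,0.59,0,0,0,1],[-0.006,0.01,0.61,0,0,0,1],[-0.006,0.01,0.63,0,0,0,1],[-0.006,0.01,0.65,0,0,0,1],[-0.006,0.01,0.655,0,0,0,1],[-0.006,0.01,0.655,0,0,0,1]]
  ]
}}

```text
time_s: 17.95
position: [0.6214, 0.1188, 0.0628]
tcp_rot: [[-0.028, 1.0, 0.001], [1.0, 0.028, 0.0], [-0.0, 0.001, -1.0]]
force: [0.5, 0.3, -1.6]
opening: 0.627
grasp_force: 30.0
```

>>> {"method": "carry_out", "body": {
  "deltas": [
    [[0,0,0.03,0,0,0,1],[0,0,0.06,0,0,0,1],[0,0,0.085,0,0,0,1],[0,0,0.104,0,0,0,1],[0,0,0.104,0,0,0,1],[0,0,0.104,0,0,0,-0.7],[0,0,0.104,0,0,0,-0.7],[0,0,0.104,0,0,0,-0.7],[0,0,0.104,0,0,0,-0.7],[0,0,0.104,0,0,0,-0.7]]
  ]
}}

```text
time_s: 18.78
position: [0.6213, 0.1187, 0.0468]
tcp_rot: [[-0.028, 1.0, 0.0], [1.0, 0.028, 0.0], [-0.0, 0.0, -1.0]]
force: [-0.5, -1.0, 0.1]
opening: 0.831
grasp_force: 0.0
```

>>> {"method": "carry_out", "body": {
  "deltas": [
    [[0,0,-0.3,0,0,0,-1],[0,0,-0.6,0,0,0,-1],[-0.3,0,-0.8,0,0,0,-1],[-1,0,-0.8,0,0,0,-1],[-1,0,-0.8,0,0,0,-1],[-1,0,-0.8,0,0,0,-1],[-1,0,-0.8,0,0,0,-1],[-1,0,-0.8,0,0,0,-1],[-1,0,-0.8,0,0,0,-1],[-1,0,-0.8,0,0,0,-1]]
  ]
}}

```text
time_s: 19.62
position: [0.6248, -0.0299, 0.1663]
tcp_rot: [[-0.029, 1.0, -0.001], [1.0, 0.029, 0.001], [0.001, -0.001, -1.0]]
force: [0.3, 0.2, 0.2]
opening: 0.996
grasp_force: 0.0
```

>>> {"method": "carry_out", "body": {
  "deltas": [
    [[-1,-0.1,0,0,0,0,-1],[-1,-0.1,0,0,0,0,-1],[-1,-0.1,0,0,0,0,-1],[-1,-0.1,0,0,0,0,-1],[-1,-0.1,0,0,0,0,-1],[-1,-0.1,0,0,0,0,-1],[-1,-0.1,0,0,0,0,-1],[-1,-0.1,0,0,0,0,-1],[-1,-0.1,0,0,0,0,-1],[-1,-0.1,0,0,0,0,-1]]
  ]
}}

```text
time_s: 20.45
position: [0.6145, -0.1799, 0.1667]
tcp_rot: [[-0.03, 1.0, -0.0], [1.0, 0.03, 0.0], [0.0, -0.0, -1.0]]
force: [-0.5, 0.9, 0.4]
opening: 0.997
grasp_force: 0.0
```

>>> {"method": "carry_out", "body": {
  "deltas": [
    [[-1,-0.15,0,0,0,-0.115,-1],[-1,-0.15,0,0,0,-0.115,-1],[-1,-0.15,0,0,0,-0.115,-1],[-1,-0.15,0,0,0,-0.115,-1],[-1,-0.15,0,0,0,-0.115,-1],[-1,-0.15,0,0,0,-0.115,-1],[-1,-0.15,0,0,0,-0.115,-1],[-1,-0.15,0,0,0,-0.115,-1],[-1,-0.15,0,0,0,-0.115,-1],[-1,-0.15,0,0,0,-0.115,-1]]
  ]
}}

```text
time_s: 21.28
position: [0.5963, -0.3313, 0.1668]
tcp_rot: [[-0.681, 0.732, -0.0], [0.732, 0.681, 0.0], [0.0, -0.0, -1.0]]
force: [-0.5, 0.1, 0.1]
opening: 1.001
grasp_force: 0.0
```

Run:
```python
from h import *
s=telemetry.read_state();print(s['time_s'],s['position'],s['force'])
im,T=snap('wrist','d1.png',crop=(126,60,386,250),k=3); im,_=snap('wrist');block(im,T)
```

```text
21.2833 [ 0.5963 -0.3313  0.1668] [-0.4575  0.136   0.1142]
blk 0.5265 -0.3943 yaw -55.64 size 69.4 37.7
blk 0.5777 -0.3179 yaw 42.99 size 54.3 32.1
blk 0.6716 -0.2255 yaw 29.54 size 70.2 43.3
```

View pics/d1.png

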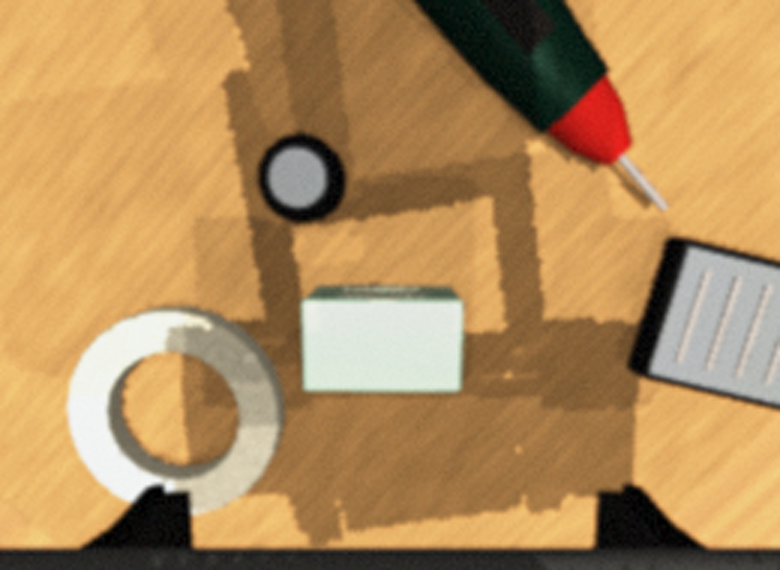

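Block B's face spans (303,298)–(462,391) in the crop. The tape is close to the left finger, so I'll use a narrower opening with the tips above the tape.

Run:
```python
from h import *
T=np.load('pics/d1.png.npy')
q=w('wrist',(np.array([(303,298),(462,299),(462,391),(304,391)])+.5)/3+[126,60]-.5,.057,T)[:,:2];print(q.mean(0))
go([.5777,-.3179,.033],43.0)
```

```text
[ 0.5781 -0.3177]
delta [ 0.1509 -0.0289  0.8919] turn [ 0.      0.     -0.0001] rows 3.2555652699665427 0.0028672125056617825
```

>>> {"method": "carry_out", "body": {
  "deltas": [
    [[0.15,-0.027,0,0,0,0,-0.56],[0.15,-0.027,0.1,0,0,0,-0.56],[0.15,-0.027,0.4,0,0,0,-0.56],[0.15,-0.027,0.65,0,0,0,-0.56],[0.15,-0.027,0.8,0,0,0,-0.56],[0.15,-0.027,0.89,0,0,0,-0.56],[0.15,-0.027,0.89,0,0,0,-0.56],[0.15,-0.027,0.89,0,0,0,-0.56],[0.15,-0.027,0.89,0,0,0,1],[0.15,-0.027,0.89,0,0,0,1]]
  ]
}}

```text
time_s: 22.22
position: [0.5793, -0.3195, 0.0355]
tcp_rot: [[-0.682, 0.732, 0.004], [0.732, 0.682, -0.003], [-0.004, 0.001, -1.0]]
force: [-0.3, 0.1, 0.0]
opening: 0.703
grasp_force: 0.0
```

>>> {"method": "carry_out", "body": {
  "deltas": [
    [[0,0,0,0,0,0,1],[0,0,0,0,0,0,1],[0,0,0,0,0,0,1],[0,0,0,0,0,0,1],[0,0,-0.1,0,0,0,1],[0,0,-0.3,0,0,0,1],[0,0,-0.55,0,0,0,1],[0,0,-0.85,0,0,0,1],[0,0,-0.85,0,0,0,1],[0,0,-0.85,0,0,0,1]]
  ]
}}

```text
time_s: 23.05
position: [0.5794, -0.3198, 0.1644]
tcp_rot: [[-0.682, 0.732, 0.006], [0.732, 0.682, -0.005], [-0.008, 0.001, -1.0]]
force: [-0.4, 0.0, -2.9]
opening: 0.628
grasp_force: 30.0
```

Run:
```python
from h import *
s=telemetry.read_state();print(s['time_s'],s['position'],s['opening'],s['grasp_force'])
go([.6223,.075,.16],1.6)
```

```text
23.05 [ 0.5794 -0.3198  0.1644] 0.6284624648242823 29.99936361098662
delta [1.7307 2.0033 0.0186] turn [0.0006 0.0011 0.1149] rows 9.523315054387846 5.779718727057527
```

>>> {"method": "carry_out", "body": {
  "deltas": [
    [[0.3,0.3,0,0,0,0,1],[0.865,1,0,0,0,0,1],[0.865,1,0,0,0,0,1],[0.865,1,0,0,0,0,1],[0.865,1,0,0,0,0,1],[0.865,1,0,0,0,0,1],[0.865,1,0,0,0,0,1],[0.865,1,0,0,0,0,1],[0.865,1,0,0,0,0,1],[0.865,1,0,0,0,0,1]]
  ]
}}

```text
time_s: 23.88
position: [0.5987, -0.1227, 0.16]
tcp_rot: [[-0.68, 0.733, -0.001], [0.733, 0.68, 0.0], [0.001, -0.001, -1.0]]
force: [0.4, -0.3, -2.4]
opening: 0.626
grasp_force: 30.0
```

>>> {"method": "carry_out", "body": {
  "deltas": [
    [[0.3,0.3,0,0,0,0.03,1],[0.865,1,0,0,0,0.115,1],[0.865,1,0,0,0,0.115,1],[0.865,1,0,0,0,0.115,1],[0.865,1,0,0,0,0.115,1],[0.865,1,0,0,0,0.115,1],[0.865,1,0,0,0,0.115,1],[0.865,1,0,0,0,0.115,1],[0.865,1,0,0,0,0.115,1],[0.865,1,0,0,0,0.115,1]]
  ]
}}

```text
time_s: 24.72
position: [0.6204, 0.074, 0.1606]
tcp_rot: [[-0.027, 1.0, -0.0], [1.0, 0.027, -0.0], [-0.0, -0.0, -1.0]]
force: [0.2, 0.0, -2.8]
opening: 0.632
grasp_force: 30.0
```

Run:
```python
from h import *
s=telemetry.read_state();print(s['time_s'],s['position'],s['opening'],s['grasp_force'])
go([.6223,.0745,.062],1.6)
im,T=snap('wrist','e1.png',crop=(126,0,386,190),k=3)
```

```text
24.7167 [0.6204 0.074  0.1606] 0.6316394310594349 29.999260597396642
delta [0.0035 0.0131 0.6571] turn [-0.      0.0001 -0.0002] rows 2.364284542464843 0.010764686990668158
```

View pics/e1.png

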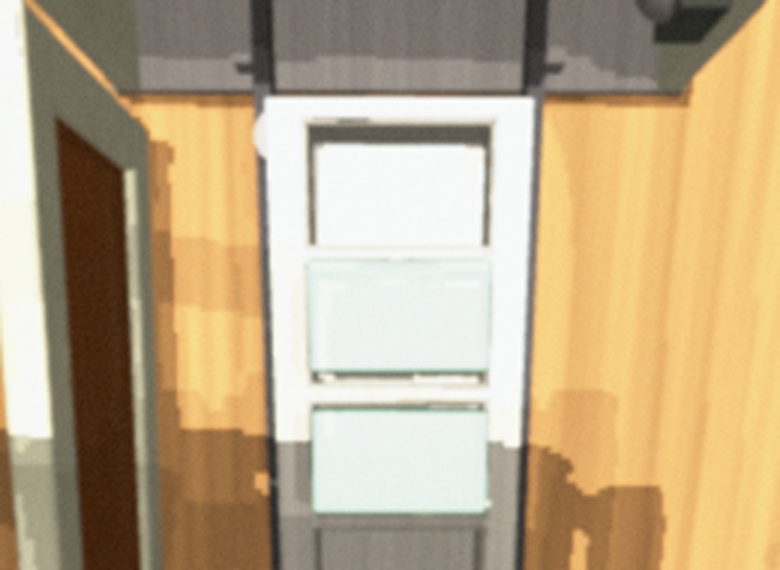

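Blocks sit upright in slots 3 (≈398,315) and 2 (≈400,458), and slot 1 is free ahead. Lowering the third.

>>> {"method": "carry_out", "body": {
  "deltas": [
    [[0.0035,0.013,0.25,0,0,0,1],[0.0035,0.013,0.48,0,0,0,1],[0.0035,0.013,0.54,0,0,0,1],[0.0035,0.013,0.57,0,0,0,1],[0.0035,0.013,0.59,0,0,0,1],[0.0035,0.013,0.61,0,0,0,1],[0.0035,0.013,0.63,0,0,0,1],[0.0035,0.013,0.65,0,0,0,1],[0.0035,0.013,0.655,0,0,0,1],[0.0035,0.013,0.655,0,0,0,1]]
  ]
}}

```text
time_s: 25.6
position: [0.6229, 0.0762, 0.0663]
tcp_rot: [[-0.028, 1.0, 0.002], [1.0, 0.028, -0.0], [-0.001, 0.002, -1.0]]
force: [-3.9, -1.2, 7.9]
opening: 0.63
grasp_force: 30.0
```

The block caught on the rim (7.9 N). It probably sits about 2 mm towards +y in the grip. I'll raise it, shift −1.5 mm in y and retry.

>>> {"method": "carry_out", "body": {
  "deltas": [
    [[0,0,-0.05,0,0,0,1],[0,0,-0.1,0,0,0,1],[0,0,-0.1,0,0,0,1],[0,0,-0.1,0,0,0,1],[0,0,-0.1,0,0,0,1],[0,0,-0.1,0,0,0,1],[0,0,-0.1,0,0,0,1],[0,0,-0.1,0,0,0,1],[0,0,-0.1,0,0,0,1],[0,0,-0.1,0,0,0,1]]
  ]
}}

```text
time_s: 26.43
position: [0.6221, 0.0766, 0.0771]
tcp_rot: [[-0.028, 1.0, -0.0], [1.0, 0.028, 0.0], [0.0, -0.0, -1.0]]
force: [0.5, 0.8, -2.0]
opening: 0.629
grasp_force: 30.0
```

Run:
```python
from h import *
s=telemetry.read_state();print(s['time_s'],s['position'],s['opening'],s['force'],s['moment'])
go([.6223,.0735,.066],1.6)
im,T=snap('wrist','e2.png',crop=(146,100,366,250),k=3.5)
```

```text
26.4333 [0.6221 0.0766 0.0771] 0.6286419794568068 [ 0.4772  0.849  -1.9804] [-0.0451  0.005  -0.0339]
delta [-0.0204  0.0006  0.0741] turn [-0.0001 -0.     -0.0001] rows 0.2765435572137323 0.004848896064501157
```

View pics/e2.png

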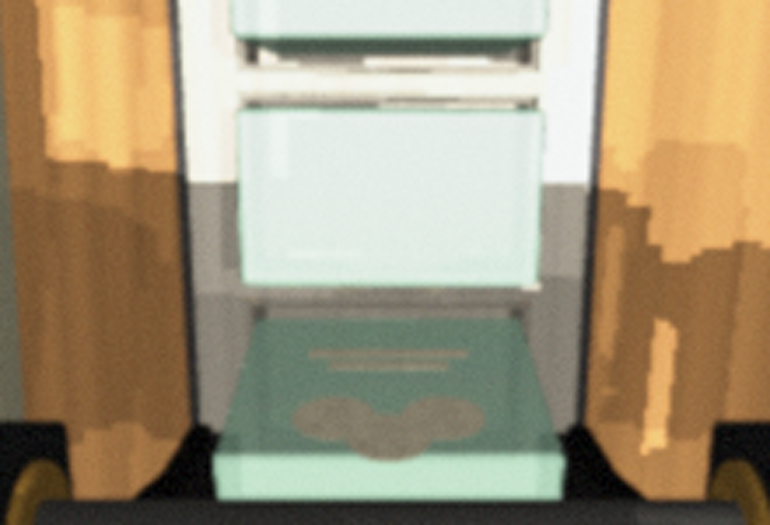

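The held block's +y face is visible: top edge at v≈453 and bottom edge at v≈318 in the crop. The TCP was also about 2 mm off in y because the last move hadn't settled. I'll measure the block in the hand.

Run:
```python
from h import *
T=np.load('pics/e2.png.npy')
c=lambda p:(np.array(p,float)+.5)/3.5+[146,100]-.5
print(w('wrist',c([(215,453),(565,453)]),.0771+.0235,T)); print(w('wrist',c([(252,318),(523,318)]),.0771-.0305,T))
print('slot2 rim bottom/slot1 top edges',w('wrist',c([(395,305)]),.04,T), 'blk slot2 top',w('wrist',c([(240,108),(542,108),(540,285),(243,285)]),.07,T)[:,:2])
go([.6223,.0745,.066],1.6)
```

```text
[[0.5941 0.0899 0.1006]
 [0.6493 0.0914 0.1006]]
[[0.5924 0.0994 0.0466]
 [0.6496 0.101  0.0466]]
slot2 rim bottom/slot1 top edges [[0.6226 0.1016 0.04  ]] blk slot2 top [[0.594  0.1425]
 [0.6469 0.144 ]
 [0.6487 0.1125]
 [0.5942 0.1109]]
delta [-0.0135  0.0006  0.0747] turn [-0.0001 -0.     -0.0001] rows 0.2732209074784054 0.004076244963088016
```

Run:
```python
from h import *
T=np.load('pics/e1.png.npy')
c=lambda p:(np.array(p,float)+.5)/3+[126,0]-.5
print('slot4 rim',w('wrist',c([(400,122),(400,247)]),.04,T)[:,:2],'blk3',w('wrist',c([(400,260),(400,372)]),.07,T)[:,:2],'blk2',w('wrist',c([(400,408),(400,513)]),.07,T)[:,:2])
print('rail',w('wrist',c([(262,97),(535,97)]),.04,T)[:,:2])
T=np.load('pics/p1.png.npy')
c=lambda p:(np.array(p,float)+.5)/4+[156,60]-.5
print('p1: A face',w('wrist',c([(405,568)]),.13,T)[:,:2],'slot4',w('wrist',c([(400,298),(400,440)]),.04,T)[:,:2])
```

```text
slot4 rim [[0.6183 0.2229]
 [0.6194 0.1863]] blk3 [[0.6194 0.178 ]
 [0.6203 0.1463]] blk2 [[0.6206 0.1357]
 [0.6216 0.1033]]
rail [[0.5748 0.2287]
 [0.6604 0.2311]]
p1: A face [[0.62  0.177]] slot4 [[0.6175 0.2243]
 [0.6185 0.1877]]
```

The collision pushed the rack in by about 8 mm and tilted the block about 10° in the fingers. I'll set the block down on the bare table in front of the rack to straighten it, then re-grip.

>>> {"method": "carry_out", "body": {
  "deltas": [
    [[0,0,-0.25,0,0,0,1],[0,0,-0.5,0,0,0,1],[-0.1,0,-0.57,0,0,0,1],[-0.3,0,-0.57,0,0,0,1],[-0.5,0,-0.57,0,0,0,1],[-0.63,0,-0.57,0,0,0,1],[-0.63,0,-0.57,0,0,0,1],[-0.63,0,-0.57,0,0,0,1],[-0.63,0,-0.57,0,0,0,1],[-0.63,0,-0.57,0,0,0,1]]
  ]
}}

```text
time_s: 27.32
position: [0.6244, -0.0172, 0.1625]
tcp_rot: [[-0.028, 1.0, -0.001], [1.0, 0.028, 0.001], [0.001, -0.001, -1.0]]
force: [0.4, -0.1, -1.3]
opening: 0.63
grasp_force: 30.0
```

>>> {"method": "carry_out", "body": {
  "deltas": [
    [[0,0,0.2,0,0,0,1],[0,0,0.45,0,0,0,1],[0,0,0.65,0,0,0,1],[0,0,0.75,0,0,0,1],[0,0,0.8,0,0,0,1],[0,0,0.82,0,0,0,1],[0,0,0.84,0,0,0,1],[0,0,0.85,0,0,0,1],[0,0,0.85,0,0,0,1],[0,0,0.85,0,0,0,1]]
  ]
}}

```text
time_s: 28.15
position: [0.6257, -0.018, 0.0366]
tcp_rot: [[-0.028, 1.0, 0.002], [1.0, 0.028, -0.0], [-0.001, 0.002, -1.0]]
force: [-1.3, -0.2, -2.3]
opening: 0.63
grasp_force: 30.0
```

>>> {"method": "carry_out", "body": {
  "deltas": [
    [[0,0,0.015,0,0,0,1],[0,0,0.025,0,0,0,1],[0,0,0.033,0,0,0,1],[0,0,0.033,0,0,0,1],[0,0,0.033,0,0,0,-0.5],[0,0,0.033,0,0,0,-0.5],[0,0,0.033,0,0,0,-0.8],[0,0,0.033,0,0,0,-1],[0,0,0.033,0,0,0,-1],[0,0,0.033,0,0,0,-1]]
  ]
}}

```text
time_s: 28.98
position: [0.6248, -0.018, 0.0303]
tcp_rot: [[-0.027, 1.0, -0.0], [1.0, 0.027, 0.0], [0.0, -0.0, -1.0]]
force: [-0.3, 0.1, 1.1]
opening: 0.951
grasp_force: 0.0
```

>>> {"method": "carry_out", "body": {
  "deltas": [
    [[0,0,-0.2,0,0,0,-1],[0,0,-0.45,0,0,0,-1],[-0.2,0,-0.7,0,0,0,-1],[-0.2,0,-0.9,0,0,0,-1],[-0.2,0,-0.9,0,0,0,-1],[-0.2,0,-0.9,0,0,0,-1],[-0.2,0,-0.9,0,0,0,-1],[-0.2,0,-0.9,0,0,0,-1],[-0.2,0,-0.9,0,0,0,-1],[-0.2,0,-0.9,0,0,0,-1]]
  ]
}}

```text
time_s: 29.82
position: [0.6247, -0.0474, 0.1638]
tcp_rot: [[-0.028, 1.0, -0.003], [1.0, 0.028, 0.001], [0.001, -0.003, -1.0]]
force: [0.7, -0.8, -0.2]
opening: 0.997
grasp_force: 0.0
```

Run:
```python
from h import *
s=telemetry.read_state();print(s['time_s'],s['position'])
im,T=snap('wrist','f1.png',crop=(126,50,386,240),k=3); im,_=snap('wrist');block(im,T)
```

```text
29.8167 [ 0.6247 -0.0474  0.1638]
blk 0.6245 -0.0074 yaw 1.67 size 53.8 30.8
blk 0.6211 0.0755 yaw 1.62 size 51.4 28.8
blk 0.6209 0.0948 yaw 1.5 size 80.3 69.0
blk 0.4983 0.0804 yaw 88.79 size 91.6 12.6
```

View pics/f1.png

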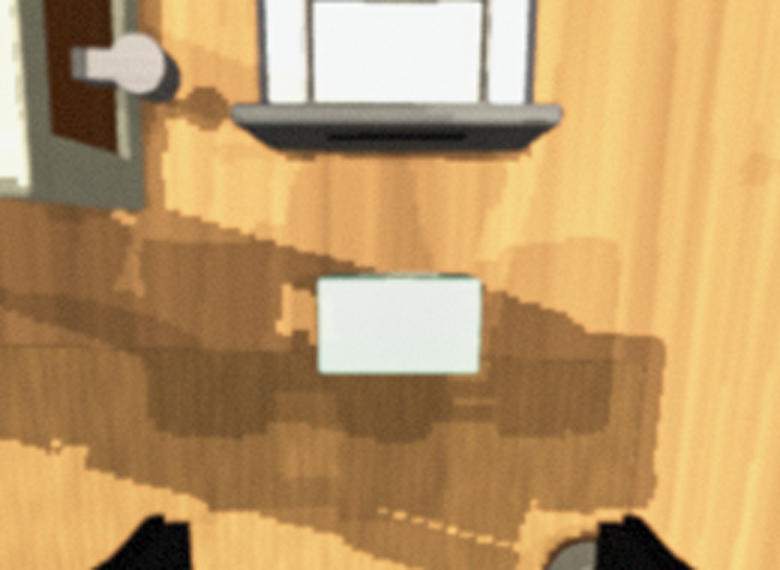

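The block stands upright again on the bare table, with its face at (318,277)–(481,374) in the crop.

Run:
```python
from h import *
T=np.load('pics/f1.png.npy')
c=lambda p:(np.array(p,float)+.5)/3+[126,50]-.5
q=w('wrist',c([(318,277),(482,278),(480,374),(319,373)]),.054,T)[:,:2];print(q.mean(0),np.linalg.norm(q-np.roll(q,1,0),axis=1))
print('plate',w('wrist',c([(232,121),(560,121),(245,104),(545,104)]),.08,T)[:,:2])
print('door end',w('wrist',c([(20,193),(145,207)]),.108,T)[:,:2])
s=telemetry.read_state();print(s['position'])
go([q.mean(0)[0],q.mean(0)[1],.0305],1.6)
```

```text
[ 0.6253 -0.0083] [0.0322 0.0545 0.0322 0.0551]
plate [[0.5752 0.0515]
 [0.6692 0.0541]
 [0.579  0.0561]
 [0.6646 0.0585]]
door end [[0.5252 0.0288]
 [0.5575 0.0262]]
[ 0.6252 -0.0475  0.1643]
delta [0.2606 0.01   0.8922] turn [-0.0003 -0.0001 -0.    ] rows 3.343541638542111 0.016822214591941866
```

>>> {"method": "carry_out", "body": {
  "deltas": [
    [[0.26,0.01,0,0,0,0,-1],[0.26,0.01,0.1,0,0,0,-1],[0.26,0.01,0.4,0,0,0,-1],[0.26,0.01,0.65,0,0,0,-1],[0.26,0.01,0.8,0,0,0,-1],[0.26,0.01,0.89,0,0,0,-1],[0.26,0.01,0.89,0,0,0,-1],[0.26,0.01,0.89,0,0,0,-1],[0.26,0.01,0.89,0,0,0,-1],[0.26,0.01,0.89,0,0,0,-1]]
  ]
}}

```text
time_s: 30.75
position: [0.6278, -0.0093, 0.0341]
tcp_rot: [[-0.027, 1.0, 0.004], [1.0, 0.027, -0.001], [-0.001, 0.004, -1.0]]
force: [0.1, -0.1, -0.1]
opening: 1.003
grasp_force: 0.0
```

>>> {"method": "carry_out", "body": {
  "deltas": [
    [[0,0,0,0,0,0,-1],[0,0,0,0,0,0,-1],[0,0,0,0,0,0,1],[0,0,0,0,0,0,1],[0,0,0,0,0,0,1],[0,0,0,0,0,0,1],[0,0,0,0,0,0,1],[0,0,0,0,0,0,1],[0,0,0,0,0,0,1],[0,0,0,0,0,0,1]]
  ]
}}

```text
time_s: 31.58
position: [0.6259, -0.0089, 0.0319]
tcp_rot: [[-0.028, 1.0, -0.0], [1.0, 0.028, 0.0], [0.0, -0.0, -1.0]]
force: [0.2, -0.5, -0.8]
opening: 0.63
grasp_force: 30.0
```

>>> {"method": "carry_out", "body": {
  "deltas": [
    [[0,0,-0.1,0,0,0,1],[0,0,-0.3,0,0,0,1],[0,0,-0.5,0,0,0,1],[0,0,-0.7,0,0,0,1],[0.2,0,-0.8,0,0,0,1],[0.4,0,-0.85,0,0,0,1],[0.61,-0.01,-0.85,0,0,0,1],[0.61,-0.01,-0.85,0,0,0,1],[0.61,-0.01,-0.85,0,0,0,1],[0.61,-0.01,-0.85,0,0,0,1]]
  ]
}}

```text
time_s: 32.42
position: [0.6216, 0.0824, 0.1588]
tcp_rot: [[-0.028, 1.0, -0.001], [1.0, 0.028, -0.001], [-0.001, -0.001, -1.0]]
force: [0.4, -0.5, -1.2]
opening: 0.627
grasp_force: 30.0
```

>>> {"method": "carry_out", "body": {
  "deltas": [
    [[0,0,0,0,0,0,1],[0,0,0,0,0,0,1],[0,0,0,0,0,0,1],[0,0,0,0,0,0,1],[0,0,0,0,0,0,1],[0,0,0,0,0,0,1],[0,0,0,0,0,0,1],[0,0,0,0,0,0,1],[0,0,0,0,0,0,1],[0,0,0,0,0,0,1]]
  ]
}}

```text
time_s: 33.25
position: [0.6221, 0.0826, 0.1595]
tcp_rot: [[-0.028, 1.0, 0.0], [1.0, 0.028, -0.0], [-0.0, 0.0, -1.0]]
force: [-0.3, -0.1, -0.9]
opening: 0.635
grasp_force: 30.0
```

Run:
```python
from h import *
s=telemetry.read_state();print(s['time_s'],s['position'],s['opening'],s['force'])
im,T=snap('wrist','g1.png',crop=(166,20,356,220),k=3)
```

```text
33.25 [0.6221 0.0826 0.1595] 0.6345358592720475 [-0.3037 -0.1177 -0.9106]
```

View pics/g1.png

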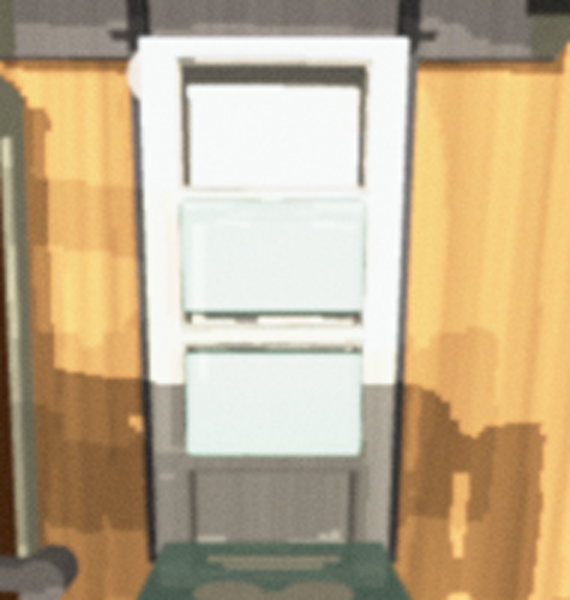

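Slot 1's far rim is visible at v≈467, the rack's rear end at v≈38, slot 4's rim at v≈62, and the held block's lower edge at v≈545.

Run:
```python
from h import *
T=np.load('pics/g1.png.npy')
c=lambda p:(np.array(p,float)+.5)/3+[166,20]-.5
print('rail end',w('wrist',c([(136,38),(408,38)]),.04,T)[:,:2],'slot4 far',w('wrist',c([(275,62)]),.04,T)[:,:2],'slot1 far',w('wrist',c([(275,467)]),.04,T)[:,:2])
print('slot1 sides',w('wrist',c([(190,500),(357,500)]),.04,T)[:,:2],'blk2',w('wrist',c([(275,350),(275,455)]),.07,T)[:,:2],'held low edge',w('wrist',c([(160,545),(392,545)]),.1595-.031,T)[:,:2])
```

```text
rail end [[0.5747 0.2367]
 [0.6597 0.2391]] slot4 far [[0.6183 0.2312]] slot1 far [[0.6221 0.1025]]
slot1 sides [[0.592  0.0897]
 [0.6518 0.0914]] blk2 [[0.6208 0.1437]
 [0.6217 0.1114]] held low edge [[0.5933 0.097 ]
 [0.6511 0.0986]]
```

>>> {"method": "carry_out", "body": {
  "deltas": [
    [[0.008,0,0.2,0,0,0,1],[0.008,0,0.35,0,0,0,1],[0.008,0,0.45,0,0,0,1],[0.008,0,0.48,0,0,0,1],[0.008,0,0.48,0,0,0,1],[0.008,0,0.48,0,0,0,1],[0.008,0,0.48,0,0,0,1],[0.008,0,0.48,0,0,0,1],[0.008,0,0.48,0,0,0,1],[0.008,0,0.48,0,0,0,1]]
  ]
}}

```text
time_s: 34.13
position: [0.6225, 0.0837, 0.0884]
tcp_rot: [[-0.028, 1.0, 0.002], [1.0, 0.028, -0.0], [-0.0, 0.002, -1.0]]
force: [0.7, 0.2, -2.3]
opening: 0.63
grasp_force: 30.0
```

>>> {"method": "carry_out", "body": {
  "deltas": [
    [[0,0,0.02,0,0,0,1],[0,0,0.04,0,0,0,1],[0,0,0.06,0,0,0,1],[0,0,0.08,0,0,0,1],[0,0,0.1,0,0,0,1],[0,0,0.12,0,0,0,1],[0,0,0.14,0,0,0,1],[0,0,0.16,0,0,0,1],[0,0,0.16,0,0,0,1],[0,0,0.16,0,0,0,1]]
  ]
}}

```text
time_s: 34.97
position: [0.6219, 0.0837, 0.0632]
tcp_rot: [[-0.028, 1.0, -0.001], [1.0, 0.028, 0.0], [0.0, -0.001, -1.0]]
force: [0.8, -0.2, -1.4]
opening: 0.63
grasp_force: 30.0
```

The block is in slot 1 without contact force. Lowering to the floor, releasing, and going in front of the rack.

>>> {"method": "carry_out", "body": {
  "deltas": [
    [[0,0,0.03,0,0,0,1],[0,0,0.06,0,0,0,1],[0,0,0.085,0,0,0,1],[0,0,0.108,0,0,0,1],[0,0,0.108,0,0,0,1],[0,0,0.108,0,0,0,1],[0,0,0.108,0,0,0,-0.7],[0,0,0.108,0,0,0,-0.7],[0,0,0.108,0,0,0,-0.7],[0,0,0.108,0,0,0,-0.7]]
  ]
}}

```text
time_s: 35.8
position: [0.6222, 0.0837, 0.0471]
tcp_rot: [[-0.027, 1.0, 0.0], [1.0, 0.027, 0.0], [0.0, 0.0, -1.0]]
force: [-0.4, 0.1, 0.4]
opening: 0.817
grasp_force: 0.0
```

>>> {"method": "carry_out", "body": {
  "deltas": [
    [[0,0,0,0,0,0,-1],[0,0,-0.25,0,0,0,-1],[0,0,-0.5,0,0,0,-1],[-0.1,0,-0.7,0,0,0,-1],[-0.3,0,-0.75,0,0,0,1],[-0.5,0,-0.75,0,0,0,1],[-0.63,0,-0.75,0,0,0,1],[-0.63,0,-0.75,0,0,0,1],[-0.63,0,-0.75,0,0,0,1],[-0.63,0,-0.75,0,0,0,1]]
  ]
}}

```text
time_s: 36.63
position: [0.6243, -0.0102, 0.1595]
tcp_rot: [[-0.027, 1.0, -0.001], [1.0, 0.027, 0.001], [0.001, -0.001, -1.0]]
force: [-0.4, -0.5, -0.4]
opening: 0.633
grasp_force: 0.0
```

Run:
```python
from h import *
s=telemetry.read_state();print(s['time_s'],s['position'],s['opening'],s['force'])
im,T=snap('wrist','q1.png',k=1);block(im,T)
im,T=snap('top');cv2.imwrite('pics/q2.png',im)
go([.6235,-.01,.065],1.6)
```

```text
36.6333 [ 0.6243 -0.0102  0.1595] 0.6325312783539533 [-0.4251 -0.5012 -0.3621]
blk 0.8534 0.0535 yaw -75.09 size 81.0 29.4
blk 0.6207 0.1115 yaw -88.48 size 106.3 80.6
blk 0.4992 0.1114 yaw 89.64 size 100.1 13.1
delta [-0.0032 -0.0046  0.6294] turn [-0.0001 -0.0001  0.0001] rows 2.2641532719499846 0.01041144682457212
```

>>> {"method": "carry_out", "body": {
  "deltas": [
    [[0,-0.005,0,0,0,0,1],[0,-0.005,0,0,0,0,1],[0,-0.005,0.2,0,0,0,1],[0,-0.005,0.4,0,0,0,1],[0,-0.005,0.55,0,0,0,1],[0,-0.005,0.63,0,0,0,1],[0,-0.005,0.63,0,0,0,1],[0,-0.005,0.63,0,0,0,1],[0,-0.005,0.63,0,0,0,1],[0,-0.005,0.63,0,0,0,1]]
  ]
}}

```text
time_s: 37.57
position: [0.6253, -0.0109, 0.067]
tcp_rot: [[-0.028, 1.0, 0.003], [1.0, 0.028, -0.001], [-0.001, 0.003, -1.0]]
force: [-0.5, 0.8, 0.1]
opening: 0.005
grasp_force: 0.0
```

>>> {"method": "carry_out", "body": {
  "deltas": [
    [[0.06,0,0,0,0,0,1],[0.12,0,0,0,0,0,1],[0.18,0,0,0,0,0,1],[0.24,0,0,0,0,0,1],[0.3,0,0,0,0,0,1],[0.36,0,0,0,0,0,1],[0.42,0,0,0,0,0,1],[0.48,0,0,0,0,0,1],[0.54,0,0,0,0,0,1],[0.6,0,0,0,0,0,1]]
  ]
}}

```text
time_s: 38.4
position: [0.6214, 0.08, 0.0654]
tcp_rot: [[-0.028, 1.0, 0.0], [1.0, 0.028, -0.0], [-0.0, 0.0, -1.0]]
force: [0.1, -2.1, 2.1]
opening: 0.006
grasp_force: 0.9
```

>>> {"method": "carry_out", "body": {
  "deltas": [
    [[0.06,0,0,0,0,0,1],[0.12,0,0,0,0,0,1],[0.18,0,0,0,0,0,1],[0.24,0,0,0,0,0,1],[0.3,0,0,0,0,0,1],[0.36,0,0,0,0,0,1],[0.42,0,0,0,0,0,1],[0.48,0,0,0,0,0,1],[0.54,0,0,0,0,0,1],[0.6,0,0,0,0,0,1]]
  ]
}}

```text
time_s: 39.23
position: [0.6191, 0.1701, 0.0653]
tcp_rot: [[-0.028, 1.0, 0.0], [1.0, 0.028, 0.0], [-0.0, 0.0, -1.0]]
force: [0.6, -2.1, 0.8]
opening: 0.004
grasp_force: 0.9
```

Run:
```python
from h import *
s=telemetry.read_state();print(s['time_s'],s['position'],s['opening'],s['force'])
im,T=snap('top');cv2.imwrite('pics/q3.png',im)
```

```text
39.2333 [0.6191 0.1701 0.0653] 0.003923724095783472 [ 0.6175 -2.0616  0.8337]
```

>>> {"method": "carry_out", "body": {
  "deltas": [
    [[0.05,0,0,0,0,0,1],[0.1,0,0,0,0,0,1],[0.15,0,0,0,0,0,1],[0.18,0,0,0,0,0,1],[0.21,0,0,0,0,0,1],[0.24,0,0,0,0,0,1],[0.27,0,0,0,0,0,1],[0.29,0,0,0,0,0,1],[0.31,0,0,0,0,0,1],[0.33,0,0,0,0,0,1]]
  ]
}}

```text
time_s: 40.12
position: [0.6174, 0.2158, 0.0652]
tcp_rot: [[-0.029, 1.0, -0.001], [1.0, 0.029, -0.005], [-0.005, -0.001, -1.0]]
force: [-0.9, -10.0, 1.7]
opening: 0.002
grasp_force: 4.9
```

In the detent now (10 N). Continuing slowly.

>>> {"method": "carry_out", "body": {
  "deltas": [
    [[0.01,0,0,0,0,0,1],[0.02,0,0,0,0,0,1],[0.03,0,0,0,0,0,1],[0.04,0,0,0,0,0,1],[0.05,0,0,0,0,0,1],[0.06,0,0,0,0,0,1],[0.07,0,0,0,0,0,1],[0.08,0,0,0,0,0,1],[0.08,0,0,0,0,0,1],[0.08,0,0,0,0,0,1]]
  ]
}}

```text
time_s: 40.95
position: [0.6176, 0.2317, 0.0655]
tcp_rot: [[-0.028, 1.0, 0.001], [1.0, 0.028, 0.001], [0.001, 0.001, -1.0]]
force: [-0.3, -0.2, 0.4]
opening: 0.004
grasp_force: 0.0
```

>>> {"method": "carry_out", "body": {
  "deltas": [
    [[0.005,0,0,0,0,0,1],[0.01,0,0,0,0,0,1],[0.015,0,0,0,0,0,1],[0.02,0,0,0,0,0,1],[0.02,0,0,0,0,0,1],[0.02,0,0,0,0,0,1],[0.02,0,0,0,0,0,1],[0.02,0,0,0,0,0,1],[0.02,0,0,0,0,0,1],[0.02,0,0,0,0,0,1]]
  ]
}}

```text
time_s: 41.78
position: [0.6176, 0.2318, 0.0655]
tcp_rot: [[-0.028, 1.0, 0.0], [1.0, 0.028, -0.003], [-0.003, 0.0, -1.0]]
force: [0.0, -6.5, 1.4]
opening: 0.004
grasp_force: 3.3
```

The rack snapped home: the force dropped to 0, then a firm stop at 6.5 N with no movement. Now I'll go over the open door to its outer side.

>>> {"method": "carry_out", "body": {
  "deltas": [
    [[-0.1,0,0,0,0,0,1],[-0.2,0,-0.15,0,0,0,1],[-0.3,0,-0.4,0,0,0,1],[-0.4,0,-0.67,0,0,0,1],[-0.5,-0.3,-0.67,0,0,0,1],[-0.65,-0.6,-0.67,0,0,0,1],[-0.77,-0.8,-0.67,0,0,0,1],[-0.77,-1,-0.67,0,0,0,1],[-0.77,-1,-0.67,0,0,0,1],[-0.77,-1,-0.67,0,0,0,1]]
  ]
}}

```text
time_s: 42.62
position: [0.4675, 0.1137, 0.1658]
tcp_rot: [[-0.026, 1.0, -0.002], [1.0, 0.026, 0.001], [0.001, -0.002, -1.0]]
force: [1.3, -0.1, 0.3]
opening: 0.005
grasp_force: 0.0
```

Run:
```python
from h import *
s=telemetry.read_state();print(s['time_s'],s['position'],s['force'])
im,T=snap('wrist');cv2.imwrite('pics/x.png',im);np.save('pics/x.npy',T)
im,T=snap('scene');cv2.imwrite('pics/x2.png',im)
im,T=snap('top');cv2.imwrite('pics/x3.png',im)
# door in wrist view: outline of near-white/grey door; print world line of door top via bright strip detection
```

```text
42.6167 [0.4675 0.1137 0.1658] [ 1.3384 -0.0767  0.3157]
```

>>> {"method": "carry_out", "body": {
  "deltas": [
    [[0,0,0.2,0,0,0,1],[0,0,0.4,0,0,0,1],[0,0,0.55,0,0,0,1],[0,0,0.66,0,0,0,1],[0,0,0.66,0,0,0,1],[0,0,0.66,0,0,0,1],[0,0,0.66,0,0,0,1],[0,0,0.66,0,0,0,1],[0,0,0.66,0,0,0,1],[0,0,0.66,0,0,0,1]]
  ]
}}

```text
time_s: 43.6
position: [0.4712, 0.1141, 0.0677]
tcp_rot: [[-0.028, 1.0, 0.002], [1.0, 0.028, 0.0], [-0.0, 0.002, -1.0]]
force: [-0.2, -0.0, 0.3]
opening: 0.005
grasp_force: 0.0
```

Run:
```python
from h import *
s=telemetry.read_state();p0=s['position'];R=s['tcp_rot'];print(p0,s['force'])
for th in range(90,-1,-6):
    t=np.radians(th-1.6);u=np.array([np.cos(t),-np.sin(t)]);n=np.array([-np.sin(t),-np.cos(t)])
    d=np.interp(th,[0,10,45,80,90],[.011,.013,.018,.017,.015])
    q=np.array([.518,.229])+.13*u+n*d
    print(th,q,(R.T@np.r_[q-p0[:2],0]/.15)[:2].round(3))
```

```text
[0.4712 0.1141 0.0677] [-0.2307 -0.0336  0.322 ]
90 [0.5066 0.0986] [-0.11   0.233]
84 [0.5191 0.098 ] [-0.116  0.316]
78 [0.532  0.0986] [-0.114  0.402]
72 [0.5454 0.1008] [-0.103  0.492]
66 [0.5585 0.1042] [-0.082  0.58 ]
60 [0.5712 0.1091] [-0.052  0.665]
54 [0.5833 0.1152] [-0.014  0.747]
48 [0.5947 0.1225] [0.033 0.824]
42 [0.6056 0.1314] [0.09  0.899]
36 [0.6158 0.1418] [0.157 0.969]
30 [0.6248 0.1532] [0.232 1.031]
24 [0.6325 0.1656] [0.313 1.084]
18 [0.6387 0.1787] [0.4   1.128]
12 [0.6435 0.1925] [0.49  1.162]
6 [0.6467 0.2069] [0.586 1.186]
0 [0.6483 0.2216] [0.684 1.2  ]
```

>>> {"method": "carry_out", "body": {
  "deltas": [
    [[-0.11,0.12,0,0,0,0,1],[-0.11,0.233,0,0,0,0,1],[-0.115,0.316,0,0,0,0,1],[-0.114,0.402,0,0,0,0,1],[-0.103,0.492,0,0,0,0,1],[-0.082,0.58,0,0,0,0,1],[-0.052,0.665,0,0,0,0,1],[-0.014,0.747,0,0,0,0,1],[0.033,0.824,0,0,0,0,1],[0.09,0.9,0,0,0,0,1]]
  ]
}}

```text
time_s: 44.43
position: [0.6052, 0.1313, 0.0673]
tcp_rot: [[-0.027, 1.0, -0.0], [1.0, 0.027, -0.0], [-0.0, -0.0, -1.0]]
force: [-0.9, 0.0, 0.1]
opening: 0.007
grasp_force: 0.3
```

>>> {"method": "carry_out", "body": {
  "deltas": [
    [[0.03,0.03,0,0,0,0,1],[0.067,0.069,0,0,0,0,1],[0.105,0.1,0,0,0,0,1],[0.142,0.131,0,0,0,0,1],[0.182,0.16,0,0,0,0,1],[0.223,0.184,0,0,0,0,1],[0.265,0.21,0,0,0,0,1],[0.31,0.228,0,0,0,0,1],[0.355,0.246,0,0,0,0,1],[0.38,0.255,0,0,0,0,1]]
  ]
}}

```text
time_s: 45.27
position: [0.6421, 0.1904, 0.0668]
tcp_rot: [[-0.028, 1.0, 0.001], [1.0, 0.028, 0.0], [0.0, 0.001, -1.0]]
force: [-0.3, -0.3, 0.6]
opening: 0.004
grasp_force: 0.6
```

>>> {"method": "carry_out", "body": {
  "deltas": [
    [[0.02,0.01,0,0,0,0,1],[0.04,0.02,0,0,0,0,1],[0.06,0.025,0,0,0,0,1],[0.08,0.03,0,0,0,0,1],[0.1,0.035,0,0,0,0,1],[0.12,0.04,0,0,0,0,1],[0.14,0.04,0,0,0,0,1],[0.16,0.04,0,0,0,0,1],[0.175,0.04,0,0,0,0,1],[0.19,0.04,0,0,0,0,1]]
  ]
}}

```text
time_s: 46.1
position: [0.6467, 0.2152, 0.0668]
tcp_rot: [[-0.027, 1.0, -0.001], [1.0, 0.027, -0.003], [-0.003, -0.001, -1.0]]
force: [-1.6, -3.9, 0.2]
opening: 0.002
grasp_force: 1.7
```

>>> {"method": "carry_out", "body": {
  "deltas": [
    [[0.005,0,0,0,0,0,1],[0.01,0,0,0,0,0,1],[0.015,0,0,0,0,0,1],[0.02,0,0,0,0,0,1],[0.02,0,0,0,0,0,1],[0.02,0,0,0,0,0,1],[0.02,0,0,0,0,0,1],[0.02,0,0,0,0,0,1],[0.02,0,0,0,0,0,1],[0.02,0,0,0,0,0,1]]
  ]
}}

```text
time_s: 46.93
position: [0.647, 0.2206, 0.0669]
tcp_rot: [[-0.028, 1.0, 0.0], [1.0, 0.028, -0.0], [-0.0, 0.0, -1.0]]
force: [1.0, -4.4, 0.5]
opening: 0.008
grasp_force: 2.1
```

>>> {"method": "carry_out", "body": {
  "deltas": [
    [[0.01,0,0,0,0,0,1],[0.02,0,0,0,0,0,1],[0.02,0,0,0,0,0,1],[0.02,0,0,0,0,0,1],[0.02,0,0,0,0,0,1],[0.02,0,0,0,0,0,1],[0.02,0,0,0,0,0,1],[0.02,0,0,0,0,0,1],[0.02,0,0,0,0,0,1],[0.02,0,0,0,0,0,1]]
  ]
}}

```text
time_s: 47.77
position: [0.6469, 0.2206, 0.0669]
tcp_rot: [[-0.028, 1.0, -0.001], [1.0, 0.028, -0.005], [-0.005, -0.001, -1.0]]
force: [-0.2, -11.6, 1.2]
opening: 0.003
grasp_force: 5.9
```

The door is at a hard stop (11.6 N, no movement), so it is shut. Now I'll back off, rise and go over the button.

>>> {"method": "carry_out", "body": {
  "deltas": [
    [[-0.1,0,0,0,0,0,1],[-0.2,0,0,0,0,0,1],[-0.3,0,-0.1,0,0,0,1],[-0.35,0,-0.35,0,0,0,1],[-0.35,0,-0.6,0,0,0,1],[-0.35,0,-0.8,0,0,0,1],[-0.35,0,-0.8,0,0,0,1],[-0.35,0,-0.8,0,0,0,1],[-0.35,0,-0.8,0,0,0,1],[-0.35,0,-0.8,0,0,0,1]]
  ]
}}

```text
time_s: 48.6
position: [0.6469, 0.1711, 0.1855]
tcp_rot: [[-0.027, 1.0, -0.003], [1.0, 0.027, 0.0], [0.0, -0.003, -1.0]]
force: [1.2, -0.3, 0.2]
opening: 0.009
grasp_force: 0.0
```

Run:
```python
from h import *
s=telemetry.read_state();print(s['time_s'],s['position'],s['force'])
im,T=snap('wrist','y.png',k=1)
c=camera_info('wrist')
# expected pixels: shut door top edges (outer y~.229) and roof front, and button
def pj(P):
    P=np.atleast_2d(P);q=(np.linalg.inv(T)@np.c_[P,np.ones(len(P))].T)[:3].T;q=q@c['mtx'].T;return (q[:,:2]/q[:,2:]).round(1)
print(pj([[.53,.2297,.108],[.70,.234,.108],[.577,.313,.129]]))
for x in (.54,.62,.69):
    for y in np.arange(.215,.256,.004):
        u,v=pj([x,y+(x-.52)*.028,.108])[0]; 
        if 0<=u<512 and 0<=v<384: print(round(y,3),im[int(v),int(u)],end=' ')
    print()
# button: bright steel disc inside dark collar, near expected pixel
u,v=pj([.577,.313,.129])[0]
g=cv2.cvtColor(im,cv2.COLOR_BGR2GRAY)[max(0,int(v)-40):int(v)+40,int(u)-40:int(u)+40]
m=(g<140).astype(np.uint8);n,l,st,ce=cv2.connectedComponentsWithStats(m);print(st,ce, int(v),int(u))
go([.577,.313,.18],1.6)
```

```text
48.6 [0.6469 0.1711 0.1855] [ 1.2213 -0.3222  0.1759]
[[125.4 135.9]
 [320.1 136.5]
 [165.9  19.9]]
0.215 [ 98 163 218] 0.219 [ 99 167 223] 0.223 [ 94 160 217] 0.227 [120 163 191] 0.231 [240 244 243] 0.235 [239 244 242] 0.239 [166 197 197] 0.243 [232 245 244] 0.247 [223 243 243] 0.251 [222 243 242] 0.255 [226 244 243] 
0.215 [ 91 152 206] 0.219 [103 172 228] 0.223 [107 174 229] 0.227 [120 164 195] 0.231 [230 244 243] 0.235 [230 244 243] 0.239 [150 179 182] 0.243 [218 241 242] 0.247 [224 243 243] 0.251 [226 244 243] 0.255 [223 243 243] 
0.215 [ 70 117 164] 0.219 [ 68 109 149] 0.223 [59 67 77] 0.227 [135 165 168] 0.231 [242 245 243] 0.235 [243 245 244] 0.239 [164 193 194] 0.243 [241 245 244] 0.247 [241 244 242] 0.251 [241 244 243] 0.255 [240 244 243] 
[[   0    0   80   59 3836]
 [  17    0   55   59  859]
 [  36    0    3    2    5]
 [  40    0    8    4   11]
 [  49    1    1    1    1]
 [  51    0    5    4    8]] [[38.0834 28.012 ]
 [45.6461 34.2258]
 [36.8     0.4   ]
 [44.2727  1.0909]
 [49.      1.    ]
 [52.75    1.375 ]] 19 165
delta [ 0.9575 -0.4394  0.036 ] turn [-0.0006 -0.     -0.0001] rows 3.7918897538338765 0.028922648152895948
```

The door top lies parallel to the roof edge along its full length (outer edge y≈0.2275 everywhere), so it is shut. Going over the button.

>>> {"method": "carry_out", "body": {
  "deltas": [
    [[0.3,0,0,0,0,0,1],[0.958,-0.44,0.03,0,0,0,1],[0.958,-0.44,0.03,0,0,0,1],[0.958,-0.44,0.03,0,0,0,1],[0.958,-0.44,0.03,0,0,0,1],[0.958,-0.44,0.03,0,0,0,1],[0.958,-0.44,0.03,0,0,0,1],[0.958,-0.44,0.03,0,0,0,1],[0.958,-0.44,0.03,0,0,0,1],[0.958,-0.44,0.03,0,0,0,1]]
  ]
}}

```text
time_s: 49.48
position: [0.5791, 0.312, 0.1821]
tcp_rot: [[-0.025, 1.0, -0.0], [1.0, 0.025, -0.0], [-0.0, -0.0, -1.0]]
force: [0.4, -0.4, -0.9]
opening: 0.004
grasp_force: 0.0
```

>>> {"method": "carry_out", "body": {
  "deltas": [
    [[0,0,0.1,0,0,0,1],[0,0,0.2,0,0,0,1],[0,0,0.28,0,0,0,1],[0,0,0.32,0,0,0,1],[0,0,0.32,0,0,0,1],[0,0,0.32,0,0,0,1],[0,0,0.32,0,0,0,1],[0,0,0.32,0,0,0,1],[0,0,0.32,0,0,0,1],[0,0,0.32,0,0,0,1]]
  ]
}}

```text
time_s: 50.32
position: [0.5785, 0.3135, 0.1349]
tcp_rot: [[-0.028, 1.0, 0.001], [1.0, 0.028, 0.0], [0.0, 0.001, -1.0]]
force: [-0.8, -0.0, -0.9]
opening: 0.007
grasp_force: 0.0
```

>>> {"method": "carry_out", "body": {
  "deltas": [
    [[0,-0.01,0.015,0,0,0,1],[0,-0.01,0.03,0,0,0,1],[0,-0.01,0.04,0,0,0,1],[0,-0.01,0.05,0,0,0,1],[0,-0.01,0.06,0,0,0,1],[0,-0.01,0.07,0,0,0,1],[0,-0.01,0.08,0,0,0,1],[0,-0.01,0.085,0,0,0,1],[0,-0.01,0.085,0,0,0,1],[0,-0.01,0.085,0,0,0,1]]
  ]
}}

```text
time_s: 51.15
position: [0.5774, 0.3136, 0.1279]
tcp_rot: [[-0.028, 1.0, 0.003], [1.0, 0.028, 0.001], [0.001, 0.003, -1.0]]
force: [-7.3, -3.2, 28.0]
opening: 0.006
grasp_force: 14.4
```

Run:
```python
from h import *
s=telemetry.read_state();print(s['position'],s['force'],s['moment'])
```

```text
[0.5774 0.3136 0.1279] [-7.2668 -3.1567 28.0023] [-0.5815  1.4172 -0.008 ]
```

>>> {"method": "carry_out", "body": {
  "deltas": [
    [[0,0,-0.05,0,0,0,1],[0,0,-0.1,0,0,0,1],[0,0,-0.25,0,0,0,1],[-0.2,0,-0.4,0,0,0,1],[-0.4,0,-0.4,0,0,0,1],[-0.4,0,-0.4,0,0,0,1],[-0.4,0,-0.4,0,0,0,1],[-0.4,0,-0.4,0,0,0,1],[-0.4,0,-0.4,0,0,0,1],[-0.4,0,-0.4,0,0,0,1]]
  ]
}}

```text
time_s: 51.98
position: [0.5778, 0.2541, 0.1807]
tcp_rot: [[-0.029, 1.0, -0.001], [1.0, 0.029, -0.0], [-0.0, -0.001, -1.0]]
force: [-0.8, 0.6, -0.6]
opening: 0.003
grasp_force: 0.0
```

Run:
```python
from h import *
s=telemetry.read_state();print(s['position'],s['force'])
im,T=snap('wrist'); cv2.imwrite('pics/btn.png',im)
c=camera_info('wrist')
def pj(P):
    q=np.linalg.inv(T)@np.r_[P,1];q=c['mtx']@q[:3];return q[:2]/q[2]
u,v=pj([.577,.313,.129]);print(u,v)
u,v=int(u),int(v)
g=cv2.cvtColor(im,cv2.COLOR_BGR2GRAY)[max(0,v-40):v+40:2,u-46:u+46:2]
for r in g: print(''.join('%2d'%(x//10) for x in r))
```

```text
[0.5778 0.2541 0.1807] [-0.7894  0.5812 -0.5619]
258.2071044718486 140.5762017023288
23232323232323232323232323232323232323232323232323232323232323232323232324242324242424242324
23232323232323232323232323232323232323232323232323232323232323232323232324242424242424242424
23232323232323232323232323232323232323232423232323232323232323232323232324242424242424242424
23232323232323232323232323232323232323232323232323232323232323232323232324242324232424242424
23232323232323232323232323232323232323232323232323232323232323232323232324242424242424242424
23232323232323232323232323232323232323232323232323232323232323232323232323242424242424242424
23232323232323232323232323232323232323232323232323232323232323232323232324242424242324242424
23232323232323232323232323232323232323232323232323232323232323232323232324242423242424242424
23232323232323232323232323232323232323232322222223232323232323232323232324242424242424242424
23232323232323232323232323232323232319161412121313141822232323232323232323232424242323242424
2323232323232323232323232323232319131213141414141413131216232323232323232323242424242
[... 2004 characters left out ...]
6 6 6 6 6 6 7121515151615151516151515151515151515
232222222316151515151515151515151515141310 9 8 910111314151515151515151515161616161717171717
19151515171615151515151515151515151516161615151515151515151515151515161515151515171819191919
16151515151515151515151515151515151515151515151515151515151515151515151615151515161819191919
14151415151414151515151515141413131414151515151515151516151515151515151515161515161818181818
13131313131313131313141314131313131313151515151515151515151515151515151515151515151617171717
13131313131313131313131313131314131313151515151515151515151516151514131313131313131517171717
13131313131313141313131313141313131313141514151515151515151515141514131313131313131316171717
```

The button centre is at about (0.576, 0.312). I'll press again in small steps, watching force against height, to see whether the button really travels.

Run:
```python
from h import *
s=telemetry.read_state();print(s['position'],s['force'])
go([.576,.3125,.135],1.6)
```

```text
[0.5779 0.2542 0.1808] [-0.598   0.4316 -0.3728]
delta [ 0.3891 -0.0011  0.3052] turn [-0.0002  0.      0.0001] rows 1.7787647284871597 0.0116366536146218
```

>>> {"method": "carry_out", "body": {
  "deltas": [
    [[0.2,0,0,0,0,0,1],[0.388,-0.001,0,0,0,0,1],[0.388,-0.001,0.1,0,0,0,1],[0.388,-0.001,0.2,0,0,0,1],[0.388,-0.001,0.28,0,0,0,1],[0.388,-0.001,0.305,0,0,0,1],[0.388,-0.001,0.305,0,0,0,1],[0.388,-0.001,0.305,0,0,0,1],[0.388,-0.001,0.305,0,0,0,1],[0.388,-0.001,0.305,0,0,0,1]]
  ]
}}

```text
time_s: 52.87
position: [0.5774, 0.3114, 0.1367]
tcp_rot: [[-0.027, 1.0, 0.002], [1.0, 0.027, 0.001], [0.0, 0.002, -1.0]]
force: [0.1, 0.6, -0.5]
opening: 0.004
grasp_force: 0.0
```

>>> {"method": "carry_out", "body": {
  "deltas": [
    [[0,0,0.01,0,0,0,1],[0,0,0.015,0,0,0,1],[0,0,0.015,0,0,0,1],[0,0,0.015,0,0,0,1],[0,0,0.015,0,0,0,1],[0,0,0.015,0,0,0,1],[0,0,0.015,0,0,0,1],[0,0,0.015,0,0,0,1],[0,0,0.015,0,0,0,1],[0,0,0.015,0,0,0,1]]
  ]
}}

```text
time_s: 53.7
position: [0.5766, 0.3115, 0.1335]
tcp_rot: [[-0.028, 1.0, -0.0], [1.0, 0.028, -0.0], [-0.0, -0.0, -1.0]]
force: [0.1, -0.5, -0.6]
opening: 0.008
grasp_force: 0.0
```

>>> {"method": "carry_out", "body": {
  "deltas": [
    [[0,0,0.01,0,0,0,1],[0,0,0.015,0,0,0,1],[0,0,0.015,0,0,0,1],[0,0,0.015,0,0,0,1],[0,0,0.015,0,0,0,1],[0,0,0.015,0,0,0,1],[0,0,0.015,0,0,0,1],[0,0,0.015,0,0,0,1],[0,0,0.015,0,0,0,1],[0,0,0.015,0,0,0,1]]
  ]
}}

```text
time_s: 54.53
position: [0.5767, 0.3115, 0.1313]
tcp_rot: [[-0.028, 1.0, 0.0], [1.0, 0.028, 0.0], [0.0, 0.0, -1.0]]
force: [0.2, 0.8, 2.3]
opening: 0.006
grasp_force: 1.1
```

>>> {"method": "carry_out", "body": {
  "deltas": [
    [[0,0,0.01,0,0,0,1],[0,0,0.015,0,0,0,1],[0,0,0.015,0,0,0,1],[0,0,0.015,0,0,0,1],[0,0,0.015,0,0,0,1],[0,0,0.015,0,0,0,1],[0,0,0.015,0,0,0,1],[0,0,0.015,0,0,0,1],[0,0,0.015,0,0,0,1],[0,0,0.015,0,0,0,1]]
  ]
}}

```text
time_s: 55.37
position: [0.5767, 0.3115, 0.1291]
tcp_rot: [[-0.028, 1.0, 0.0], [1.0, 0.028, 0.0], [0.0, 0.0, -1.0]]
force: [-1.0, -0.9, 4.8]
opening: 0.012
grasp_force: 1.7
```

The button does travel: contact at about 0.133, spring force rising about 1 N/mm, so the stop at 0.128 was a full press. I'll complete this press and let go.

>>> {"method": "carry_out", "body": {
  "deltas": [
    [[0,0,0.01,0,0,0,1],[0,0,0.02,0,0,0,1],[0,0,0.025,0,0,0,1],[0,0,0.025,0,0,0,1],[0,0,0.025,0,0,0,1],[0,0,0.025,0,0,0,1],[0,0,0.025,0,0,0,1],[0,0,0.025,0,0,0,1],[0,0,0.025,0,0,0,1],[0,0,0.025,0,0,0,1]]
  ]
}}

```text
time_s: 56.2
position: [0.5768, 0.3115, 0.1282]
tcp_rot: [[-0.028, 1.0, 0.001], [1.0, 0.028, 0.0], [0.0, 0.001, -1.0]]
force: [-2.5, -0.9, 16.2]
opening: 0.002
grasp_force: 8.2
```

>>> {"method": "carry_out", "body": {
  "deltas": [
    [[0,0,-0.1,0,0,0,1],[0,0,-0.3,0,0,0,1],[-0.2,0,-0.5,0,0,0,1],[-0.6,0,-0.5,0,0,0,1],[-0.9,0,-0.5,0,0,0,1],[-0.9,0,-0.5,0,0,0,1],[-0.9,0,-0.5,0,0,0,1],[-0.9,0,-0.5,0,0,0,1],[-0.9,0,-0.5,0,0,0,1],[-0.9,0,-0.5,0,0,0,1]]
  ]
}}

```text
time_s: 57.03
position: [0.5801, 0.1777, 0.1998]
tcp_rot: [[-0.029, 1.0, -0.001], [1.0, 0.029, 0.0], [0.0, -0.001, -1.0]]
force: [-0.3, 1.0, -1.1]
opening: 0.002
grasp_force: 0.0
```

Run:
```python
from h import *
s=telemetry.read_state();print(s['time_s'],s['position'],s['force'])
im,T=snap('wrist');c=camera_info('wrist')
def pj(P):
    q=np.linalg.inv(T)@np.r_[P,1];q=c['mtx']@q[:3];return q[:2]/q[2]
for x in (.54,.62,.69):
    print([(round(y,3),int(im[int(p[1]),int(p[0])].mean())) for y in np.arange(.215,.256,.004) for p in [pj([x,y+(x-.52)*.028,.108])] if 0<=p[0]<512 and 0<=p[1]<384])
# bystanders: difference of the top view from the start, over the cardboard region
a=cv2.imread('pics/top0.png').astype(int);b=snap('top')[0].astype(int);d=(np.abs(a-b).max(2)>60).astype(np.uint8)
n,l,st,ce=cv2.connectedComponentsWithStats(d[100:240,250:410].copy());print([(r[0]+250,r[1]+100,r[2],r[3]) for r in st[1:] if r[4]>8])
```

```text
57.0333 [0.5801 0.1777 0.1998] [-0.3035  0.9801 -1.1271]
[(np.float64(0.215), 94), (np.float64(0.219), 96), (np.float64(0.223), 165), (np.float64(0.227), 172), (np.float64(0.231), 236), (np.float64(0.235), 238), (np.float64(0.239), 205), (np.float64(0.243), 233), (np.float64(0.247), 235), (np.float64(0.251), 236), (np.float64(0.255), 236)]
[(np.float64(0.215), 98), (np.float64(0.219), 95), (np.float64(0.223), 103), (np.float64(0.227), 132), (np.float64(0.231), 242), (np.float64(0.235), 241), (np.float64(0.239), 186), (np.float64(0.243), 239), (np.float64(0.247), 239), (np.float64(0.251), 240), (np.float64(0.255), 239)]
[(np.float64(0.215), 173), (np.float64(0.219), 58), (np.float64(0.223), 61), (np.float64(0.227), 147), (np.float64(0.231), 240), (np.float64(0.235), 240), (np.float64(0.239), 182), (np.float64(0.243), 236), (np.float64(0.247), 240), (np.float64(0.251), 239), (np.float64(0.255), 238)]
[(np.int32(266), np.int32(151), np.int32(21), np.int32(17)), (np.int32(335), np.int32(154), np.int32(22), np.int32(23)), (np.int32(332), np.int32(190), np.int32(23), np.int32(21))]
```

Only the three block spots changed on the cardboard, the door is shut, and the button has been pressed and released.

```bash
python3 -c "
from rig import job
print(job.hand_in())"
```

```text
the job is handed in; nothing more can be done
None
```

I handed the job in at about 57 s: all three blocks found on the cardboard are in slots 1–3, the rack is home and the door shut, and the start button was pressed twice (both full presses, after the door was shut) and released. Block 3 first caught on the rim, nudging the rack in about 8 mm, and was re-gripped.

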